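# Clip the pack-labelling markers back into their sloped rack

## Robot

A 6-joint arm with a two-finger parallel gripper is mounted at the origin on a cart in front of the work surface, level with it; the furniture and walls round the work are solid. World frame = base frame: x ahead of the robot, y to its left, z up, the work surface at z = 0. Lengths are in m, angles in rad, forces in N, time in s.
With the tool pointing down it reaches from about 0.425 to 0.95 m from the base axis. Payload 3.5 kg.
Tool frame: the origin (TCP) lies at the very end of the fingers, on their centre line; the grasp point (between the pads) lies 19 mm behind it; z points along the fingers, y is the direction in which the jaws open and shut (so a half turn about z gives the same grasp; the last joint's range is limited). The gripper opens to 85 mm and grips with 20 to 120 N. Pads are 22 mm wide; open, the fingers measure 114 mm over their backs; the gripper's body (76 mm by 85 mm) begins 54 mm behind the grasp point. The pads swing forward as they close: fully open they stand 13 mm farther back than shut.
Start: joints at [-1.386, 0.286, 1.577, -0, 1.279, -0.15], TCP at [0.222, -0.637, 0.231] pointing down, gripper open.
Joint ranges: [-2.77, 2.77], [-0.9, 2.22], [0.21, 2.48], [-1.53, 4.67], [0.24, 2.81], [-2.84, 2.84]. Speed limits (rad/s): [2.79, 2.79, 3.14, 3.14, 3.14, 3.14].

## Interface

Orientations are given as a unit quaternion [x, y, z, w].
In Python, from plant import get_state, vision, ctrl, cut_out gives the robot as it stands.
- The arm moves only by the tool jog_arm, never from a script. Its argument "commands" is text: rows parted by semicolons, each of 6 numbers parted by spaces: the shift along the world's x, y, z in m, then the turn, a rotation vector about the world's x, y, z in rad. A call has 1 to 20 rows; each row is the pose to reach, as a shift and turn from the pose commanded when the call began; what a row does not reach only later rows make up. A row lasts 1/8 s, in which the tool goes at most 62.5 mm and 10.7 degrees, less where a joint would pass 70% of its speed; a pose out of reach is approached as far as the arm can. A call with a gripper value outside its range is refused whole. "gripper" is the opening in per cent of the stroke, from 0 (shut) to 100 (fully open), set as the call begins (left out, the last holds). The fingers move at their own pace and stop on an object; "grip_force" is the grip in N (left out, the last holds). Time passes only in rows, so rows that repeat a pose let the fingers close. It gives the time, the measured TCP pose, the force and the opening at its end, in the units of the state.
- get_state(): the state, without advancing time (a new reading comes with each control period).
- vision.read_camera(name): name is "scene" or "top" or "wrist"; returns a dict with "frame" (384x512x3 uint8, red, green, blue), "z_map" (384x512 float32, m along the optical axis (not along the pixel's ray), 0 where there is no reading), "fx", "fy", "cx", "cy" (pixels), "D" ([k1, k2, p1, p2, k3] as OpenCV has them; the pictures are not rectified), "R" (3x3) and "t" (3): a world point X has camera coordinates R X + t. Camera axes: x right, y down, z forward; pixel columns grow to the right and rows downward; lengths in m; the calibration is good to about 2 mm. A picture is of the moment at which its call begins.
- ctrl.sign_off(): hands the job in, once; it reports no verdict.
Trained networks look in the newest picture that a camera, given by its name, has taken for a name from the list of things; names that differ only in an ending like _2 or _b are one class to them, and where a whole thing is asked for, a point or a joint stands for the part that bears it (a point fixed in the world has none). Each returns a list of dicts, best first, with "conf" (0 to 1); they miss things now and then, are a little off and sometimes report something else, mostly with a low value. They report only what shows in the picture. A call takes as long as a camera call.
- cut_out(camera, query): "pixels" (384x512 bool, what is visible of it) and "box" ([centre column, centre row, width, height] in pixels, round what is visible of it).
The state is a dict: "time": time; "qpos": joint angles; "dq": joint speeds; "joint_efforts": joint torques, N m; "eef_pos": TCP position; "tcp_rot": TCP orientation; "contact_force": force on the tool from outside, world axes, zero at the start; "wrist_torque": the same for the moment, N m; "opening": opening from 0.0 (shut) to 1.0 (fully open).
Only numpy, scipy, OpenCV 4.12 (cv2) and the standard library are available. Lean on these libraries where they do the work, as an engineer would, in place of code of your own. Each camera call takes 0.05 s, during which the arm holds its last target.

## Task

Put the two felt markers that lie beside the sloped spring-clip rack (white barrels, one red cap, one black) away in it: the red one in the place behind which the red tag stands, the black one in the place of the black tag, caps at the low end. Snap each one fully home into both of its clips, with its cap resting on the foot ledge, press no harder than the clips need, then let go and leave the other things alone.

Things in the scene. Friction and masses are not known exactly. Their poses are not given: they have to be found in the camera images.
- rack: fixed wooden marker rack, 204 wide (y), origin at the centre of its underside on the table; x points from its low front to its high back, y to its left, z up. Its face slopes up towards +x at 35 degrees from horizontal. Three places, each for one marker lying up the slope, stand side by side 64 mm apart (y = +64, 0, -64 mm). Contact forces on it that add up to over 120 N (the jaws' own squeeze, up to 40 N, included) would spoil it
- rack_face (a point): middle of the rack's sloping face (on its surface), 75 mm above the rack's origin, and so the middle of the middle place. A place is two spring clips, each 12 wide along the slope, 36 mm below and 36 mm above the place's middle; between the clips a place is open down to the face over 60 mm. Axes as the rack's
- rack_clip (a point): mouth of the middle place's upper clip, 40 mm off the face. A clip is a white seat 14 mm high and two slippery sprung steel jaws that open square to the face: flared mouth 24 wide, throat 13 wide at 33 mm off the face. Pushing a marker in square to the face takes 10 to 20 N for both clips; then the jaws snap over its edges. One end may snap first. Once in, it slides easily along the slope
- rack_foot (a point): top of the inner edge of the wooden foot ledge across the low end, 26 mm off the face. A marker that rests on this ledge has its middle at the place's middle
- marker_red: loose felt marker, white barrel and red cap, 128.5 long along its y, 17 across, 14 g, lying flat; origin under its middle (on the table); the cap is at the -y end
- marker_black: loose felt marker, white barrel and black cap, sizes and axes as marker_red
- red_cap_end (a point): centre of the cap's end face of the red marker, 8.5 mm above the table as it lies
- red_tail_end (a point): centre of the other end face of the red marker
- red_home_low (a point): where the centre of the cap's end belongs when the red marker is home in its place: 22.5 mm off the face, at the foot ledge. Its axes are those of the rack (not sloped)
- red_home_high (a point): where the centre of the red marker's other end belongs when home, 128.5 mm up the slope from home_low
- black_cap_end (a point): centre of the cap's end face of the black marker, 8.5 mm above the table as it lies
- black_tail_end (a point): centre of the other end face of the black marker
- black_home_low (a point): where the centre of the cap's end belongs when the black marker is home in its place: 22.5 mm off the face, at the foot ledge. Its axes are those of the rack (not sloped)
- black_home_high (a point): where the centre of the black marker's other end belongs when home, 128.5 mm up the slope from home_low
- tag_red: fixed red round tag, 26 across, 12 high, on the ledge behind the top of the rack, straight behind the place that it marks; origin under its middle, 84 mm behind (+x) and 122 mm above the rack's origin; axes as the rack's
- tag_black: fixed black round tag, 26 across, 12 high, on the ledge behind the top of the rack, straight behind the place that it marks; origin under its middle, 84 mm behind (+x) and 122 mm above the rack's origin; axes as the rack's
- tag_white: fixed white round tag, 26 across, 12 high, on the ledge behind the top of the rack, straight behind the place that it marks; origin under its middle, 84 mm behind (+x) and 122 mm above the rack's origin; axes as the rack's; its place stays empty
- timer: bystander: small upright kitchen timer, 26x70x64, loose, origin under its middle
- tape_roll: bystander: roll of tape lying flat, 101 across, 18 high, loose
- spice_jar: bystander: small jar with red lid, 45 across, 108 high, loose

How it is judged:
By the outcome, as a careful person would: the job done as asked, in the order asked, and still so for the second after the job is handed in, with the robot touching nothing.
It also fails if it takes over 70 s, if anything falls off the work surface, if the arm or the gripper's body presses on something with over 40 N, if the wrist force passes 120 N, or if a joint passes its speed limit or range.

## Working session

There is one attempt and no reset: what is moved stays moved. The work goes in short steps, Python scripts to look and compute and a tool call to move; the robot and the scene stay as the last step left them, time stands still between calls to the robot, and variables do not carry over. Pictures are saved under pics/ and viewed, and the job is handed in when it is done.

Besides the shell and the picture viewer there is one more tool, called after "Request:" as name(argument=value, ...), one argument or row to a line, values as JSON. jog_arm: Moves the arm, as the interface text tells. Its arguments: {"type":"object","properties":{"commands":{"type":"string"},"gripper":{"type":"number"},"grip_force":{"type":"number"}},"required":["commands"]}

```bash
ls; mkdir -p pics
python3 - <<'E'
from plant import get_state, vision, ctrl, cut_out
import cv2, numpy as np, pickle
print(get_state())
for n in ["scene","top"]:
    c=vision.read_camera(n); pickle.dump(c,open(f"{n}0.pkl","wb"))
    cv2.imwrite(f"pics/{n}0.png",cv2.resize(c["frame"][:,:,::-1],(800,600)))
    print(n,c["fx"],c["cx"],c["cy"],c["D"],c["R"],c["t"])
    for q in ["rack","marker_red","marker_black","tag_red","tag_black","tag_white","timer","tape_roll","spice_jar"]:
        print(q,[(round(d["conf"],2),[round(float(v)) for v in d["box"]]) for d in cut_out(n,q)][:3])
E
```

```text
pics
{'time': 0.0, 'qpos': array([-1.38600077e+00,  2.87185703e-01,  1.57819160e+00, -3.43586618e-05,
        1.27860217e+00, -1.49986260e-01]), 'dq': array([-0.0005924 ,  0.00058026,  0.00185335, -0.00035361,  0.0009314 ,
       -0.00038582]), 'joint_efforts': array([ 7.15149071e-06, -4.05982876e+01, -2.92628074e+01, -1.43885995e-04,
        5.71145807e-03, -6.41840884e-06]), 'eef_pos': array([ 0.22168536, -0.63685405,  0.22992592]), 'tcp_rot': array([ 9.86021294e-01,  1.66615073e-01, -3.72126016e-05, -1.19294360e-03]), 'contact_force': array([-1.05123405,  0.38606012, -0.01126886]), 'wrist_torque': array([ 0.0015565 , -0.02902998, -0.02383987]), 'opening': 1.002247278913908}
scene 383.6342723563464 256.84417999973505 185.23862065595614 [-0.11701045  0.          0.          0.          0.        ] [[-0.46499759  0.88526176 -0.00942628]
 [ 0.74674821  0.38647745 -0.54129686]
 [-0.47554637 -0.25874079 -0.84077872]] [ 0.42788614 -0.35863779  1.47119607]
rack [(0.67, [336, 231, 88, 90])]
marker_red [(0.59, [232, 173, 7, 34])]
marker_black [(0.74, [262, 194, 27, 29]), (0.67, [174, 150, 20, 32])]
tag_red []
tag_black []
tag_white [(0.65, [330, 231, 11, 9]), (0.59, [308, 220, 8, 7])]
timer [(0.17, [264, 196, 20, 30])]
tape_roll []
spice_jar [(0.8, [175, 150, 17, 35])]
top 390.56198097918156 253.72410479223228 189.52225566908922 [-0.12971842  0.          0.          0.          0.        ] [[-0.01951546 -0.99979995  0.00438207]
 [-0.98472987  0.01846258 -0.17310751]
 [ 0.17299198 -0.00769343 -0.98489319]] [-0.12155581  0.67395657  0.96049252]
rack [(0.59, [163, 209, 96, 94])]
marker_red []
marker_black [(0.51, [260, 220, 8, 51])]
tag_red [(0.51, [137, 173, 11, 6])]
tag_black [(0.65, [162, 209, 90, 85]), (0.55, [384, 214, 35, 22]), (0.19, [297, 164, 39, 34])]
tag_white [(0.46, [161, 177, 13, 13])]
timer [(0.71, [247, 155, 25, 21])]
tape_roll [(0.75, [297, 165, 40, 41])]
spice_jar []
```

View pics/scene0.png

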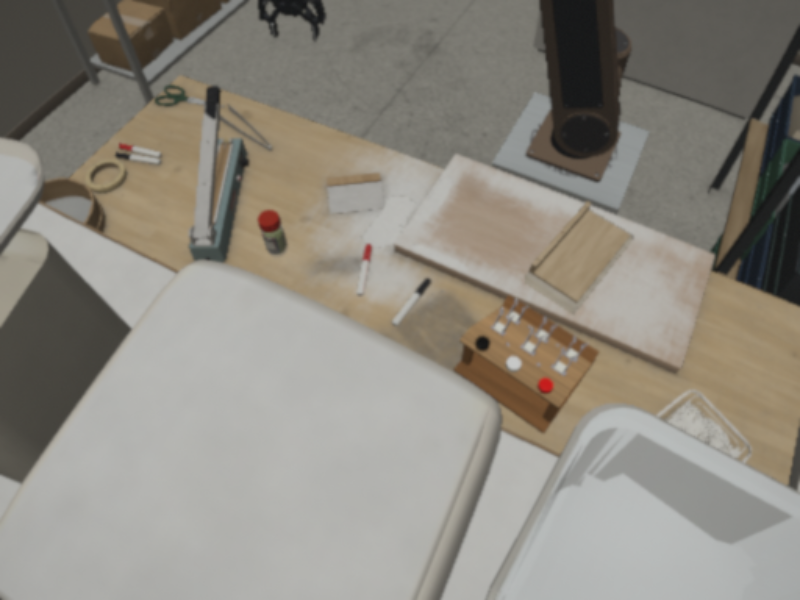

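View pics/top0.png

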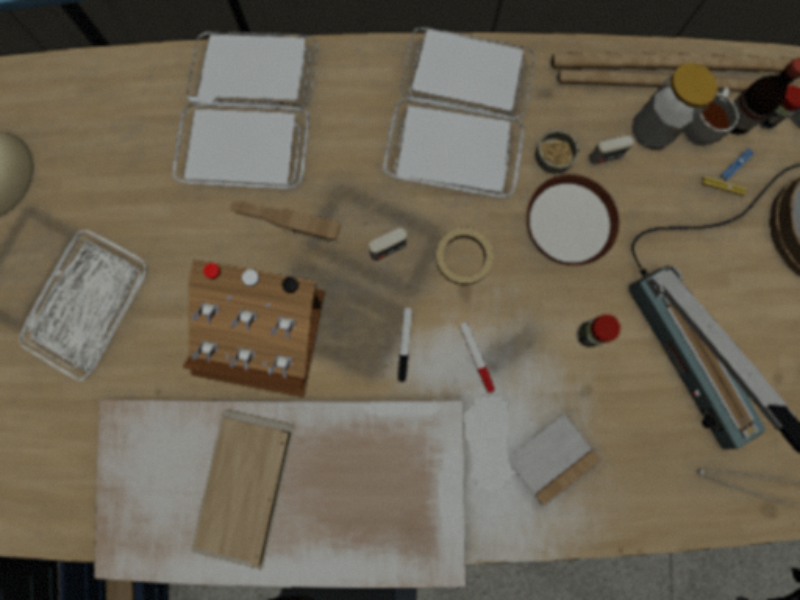

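The top view (800-wide) shows the rack at about (250,325), with red, white and black tags at (211,270), (250,277) and (290,284). The red marker runs from cap (487,388) to tail (464,325), and the black one from cap (403,378) to tail (407,310). The tape roll is at (465,256) and the timer at (388,243). The scene view shows the same layout.

```bash
cat > h.py <<'E'
import numpy as np, cv2, pickle
def K(c): return np.array([[c["fx"],0,c["cx"]],[0,c["fy"],c["cy"]],[0,0,1.]])
def ray(c,uv):
    p=cv2.undistortPoints(np.array(uv,float).reshape(-1,1,2),K(c),np.array(c["D"],float)).reshape(-1,2)
    return np.c_[p,np.ones(len(p))]
def onplane(c,uv,z):
    d=ray(c,uv)@c["R"]; o=-c["R"].T@c["t"]
    z=np.broadcast_to(z,(len(d),))
    return o+d*((z-o[2])/d[:,2])[:,None]
def deproj(c,uv):
    r=ray(c,uv); uv=np.array(uv).reshape(-1,2).round().astype(int)
    z=c["z_map"][uv[:,1],uv[:,0]]
    return (r*z[:,None]-c["t"])@c["R"]
def proj(c,X):
    X=np.atleast_2d(np.array(X,float))
    return cv2.projectPoints(X,cv2.Rodrigues(c["R"])[0],c["t"],K(c),np.array(c["D"],float))[0].reshape(-1,2)
def cloud(c):
    v,u=np.mgrid[0:384,0:512]; 
    uv=np.c_[u.ravel(),v.ravel()]
    return deproj(c,uv).reshape(384,512,3)
E
python3 - <<'E'
from h import *
c=pickle.load(open("top0.pkl","rb"))
s=.64
for n,p,z in [("redtag",(211,270),.134),("white",(250,277),.134),("black",(290,284),.134),("rcap",(487,388),.0085),("rtail",(464,325),.0085),("bcap",(403,378),.0085),("btail",(407,310),.0085),("timer",(388,243),.064),("tape",(465,256),.018),("jar",(605,328),.1)]:
    uv=np.array([p])*s
    print(n,onplane(c,uv,z).round(3),deproj(c,uv).round(3))
f=c["frame"][150:270,100:350][:,:,::-1]
cv2.imwrite("pics/topcrop.png",cv2.resize(f,(800,384),interpolation=cv2.INTER_CUBIC))
P=cloud(c)
print((c["z_map"]==0).mean())
E
```

```text
redtag [[0.706 0.157 0.134]] [[0.705 0.157 0.136]]
white [[0.693 0.095 0.134]] [[0.693 0.095 0.133]]
black [[0.681 0.031 0.134]] [[0.681 0.032 0.132]]
rcap [[ 0.517 -0.287  0.008]] [[ 0.517 -0.286  0.015]]
rtail [[ 0.627 -0.252  0.008]] [[ 0.626 -0.251  0.013]]
bcap [[ 0.537 -0.143  0.008]] [[ 0.537 -0.143  0.014]]
btail [[ 0.655 -0.153  0.008]] [[ 0.654 -0.153  0.019]]
timer [[ 0.762 -0.122  0.064]] [[ 0.763 -0.122  0.062]]
tape [[ 0.748 -0.257  0.018]] [[ 0.752 -0.259  0.003]]
jar [[ 0.606 -0.47   0.1  ]] [[ 0.605 -0.468  0.107]]
0.0038299560546875
```

View pics/topcrop.png

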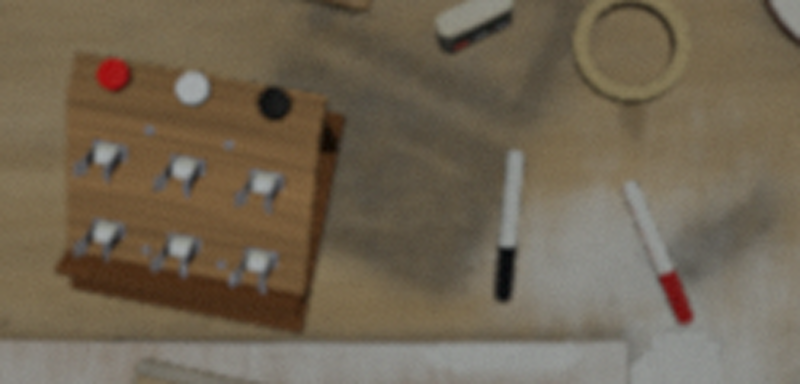

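Request:
jog_arm(
  commands="0.35 0.367 0.03 0 0 0;0.35 0.367 0.03 0 0 0;0.35 0.367 0.03 0 0 0;0.35 0.367 0.03 0 0 0;0.35 0.367 0.03 0 0 0;0.35 0.367 0.03 0 0 0;0.35 0.367 0.03 0 0 0;0.35 0.367 0.03 0 0 0;0.35 0.367 0.03 0 0 0;0.35 0.367 0.03 0 0 0;0.35 0.367 0.03 0 0 0",
)

```text
time: 2.38
eef_pos: [0.5709, -0.2716, 0.2611]
tcp_rot: [0.986, 0.166, -0.0, -0.0]
contact_force: [0.2, 0.1, -0.5]
opening: 1.0
```

```bash
cat > look.py <<'E'
import sys
from plant import get_state, vision, cut_out
from h import *
n=sys.argv[1]; cam=sys.argv[2] if len(sys.argv)>2 else "wrist"
c=vision.read_camera(cam); pickle.dump(c,open(n+".pkl","wb"))
cv2.imwrite(f"pics/{n}.png",cv2.resize(c["frame"][:,:,::-1],(800,600),interpolation=cv2.INTER_CUBIC))
s=get_state(); print(s["time"],s["eef_pos"].round(4),s["tcp_rot"].round(4),s["qpos"].round(3),s["contact_force"].round(2),s["opening"])
print("cam at",(-c["R"].T@c["t"]).round(3),"fwd",c["R"][2].round(3), c["fx"])
E
python3 look.py w1
```

```text
2.425 [ 0.5709 -0.2718  0.2611] [ 9.862e-01  1.656e-01 -3.000e-04 -0.000e+00] [-0.605  0.173  1.657 -0.     1.313  0.634] [ 0.29 -0.66 -0.47] 1.002786441020362
cam at [ 0.637 -0.249  0.401] fwd [-0.261 -0.09  -0.961] 313.4353727864896
```

View pics/w1.png

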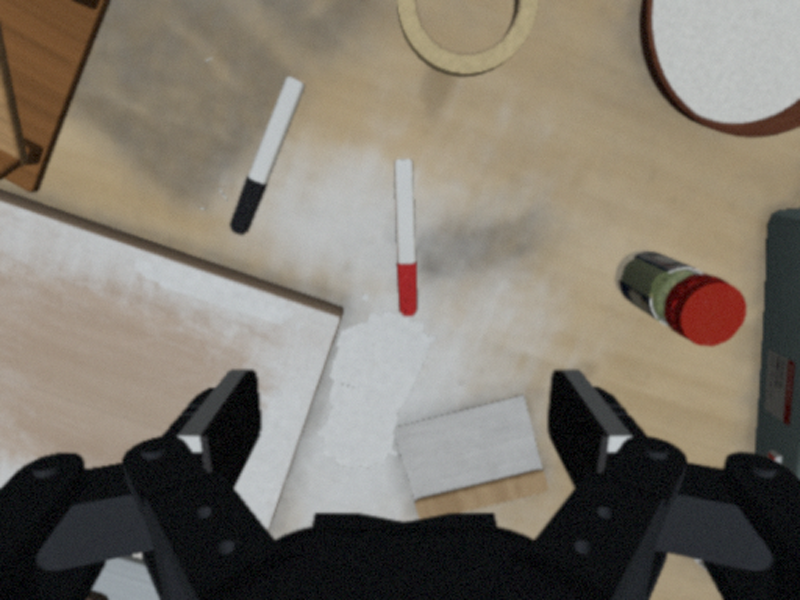

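The wrist view shows the red marker with tail at (404,160) and cap at (408,314). The black marker has its tail at (293,80) and cap at (240,230). Nothing stands close to either one.

```bash
cat > mk.py <<'E'
import sys
from h import *
c=pickle.load(open(sys.argv[1]+".pkl","rb"))
g=c["frame"].astype(int)
P=cloud(c)
def meas(name,cap,tail):
    # search ends along the axis from approximations (800px coords)
    a=onplane(c,np.array([cap,tail])*.64,.0085); 
    for it in range(3):
        d=a[1]-a[0]; L=np.linalg.norm(d); d/=L; nrm=np.array([-d[1],d[0],0])
        # cross-sections -> centre
        cs=[]
        for t in np.linspace(.15,.85,12):
            m=a[0]+t*L*d
            w=np.linspace(-.02,.02,161)
            uv=proj(c,m+w[:,None]*nrm)
            I=cv2.remap(c["frame"].astype(np.float32),uv[:,0].astype(np.float32),uv[:,1].astype(np.float32),cv2.INTER_LINEAR).reshape(-1,3)
            D=np.linalg.norm(np.abs(np.gradient(cv2.GaussianBlur(I,(1,9),2),axis=0)),axis=1)
            l=np.argmax(np.where((w<-.003)&(w>-.014),D,0)); r=np.argmax(np.where((w>.003)&(w<.014),D,0))
            cs.append((t*L,(w[l]+w[r])/2,w[r]-w[l]))
        cs=np.array(cs); off=np.median(cs[:,1])
        p=np.polyfit(cs[:,0],cs[:,1],1)
        a=np.array([a[0]+nrm*np.polyval(p,0),a[0]+d*L+nrm*np.polyval(p,L)])
    d=a[1]-a[0]; L=np.linalg.norm(d); d/=L
    w=np.linspace(-.03,L+.03,400); uv=proj(c,a[0]+w[:,None]*d)
    I=cv2.remap(c["frame"].astype(np.float32),uv[:,0].astype(np.float32),uv[:,1].astype(np.float32),cv2.INTER_LINEAR).reshape(-1,3)
    D=np.linalg.norm(np.gradient(cv2.GaussianBlur(I,(1,9),2),axis=0),axis=1)
    e0=w[np.argmax(np.where(abs(w)<.015,D,0))]; e1=w[np.argmax(np.where(abs(w-L)<.015,D,0))]
    C=a[0]+d*(e0+e1)/2
    print(name,"widths",cs[:,2].round(4).tolist(),"len",round(e1-e0,4),"centre",C.round(4),"yaw",round(float(np.arctan2(d[1],d[0])),4),"cap",(a[0]+d*e0).round(4),"tail",(a[0]+d*e1).round(4))
if __name__=="__main__":
    meas("red",(408,314),(404,160)); meas("black",(240,230),(293,80))
E
python3 mk.py w1
python3 - <<'E'
from plant import cut_out
from h import *
c=pickle.load(open("w1.pkl","rb"))
for q in ["marker_red","marker_black"]:
    for d in cut_out("wrist",q)[:2]:
        ys,xs=np.nonzero(d["pixels"]); r=cv2.boxPoints(cv2.minAreaRect(np.c_[xs,ys].astype(np.float32)))
        X=onplane(c,r,.01); print(q,d["conf"],d["box"],X.mean(0).round(4))
E
```

```text
red widths [0.0158, 0.0158, 0.0162, 0.0168, 0.013, 0.0127, 0.0127, 0.0127, 0.0125, 0.0123, 0.0122, 0.0118] len 0.1279 centre [ 0.5712 -0.2728  0.0085] yaw 0.3667 cap [ 0.5115 -0.2957  0.0085] tail [ 0.6309 -0.2498  0.0085]
black widths [0.015, 0.016, 0.016, 0.017, 0.0127, 0.0132, 0.0127, 0.0127, 0.0135, 0.0135, 0.0132, 0.0135] len 0.1284 centre [ 0.5966 -0.1473  0.0085] yaw -0.0992 cap [ 0.5327 -0.141   0.0085] tail [ 0.6604 -0.1537  0.0085]
marker_black 0.68 [170.1, 101.4, 48.7, 100.3] [ 0.5962 -0.1483  0.01  ]
```

Request:
jog_arm(
  commands="-0.02 0.35 0.09 0 0 -0.5;-0.02 0.35 0.09 0 0 -0.5;-0.02 0.35 0.09 0 0 -0.5;-0.02 0.35 0.09 0 0 -0.5;-0.02 0.35 0.09 0 0 -0.5;-0.02 0.35 0.09 0 0 -0.5;-0.02 0.35 0.09 0 0 -0.5;-0.02 0.35 0.09 0 0 -0.5",
)

```text
time: 3.52
eef_pos: [0.5517, 0.0786, 0.351]
tcp_rot: [0.997, -0.083, -0.0, 0.0]
contact_force: [-0.6, -0.3, -0.4]
opening: 1.0
```

```bash
python3 look.py w2
```

```text
3.575 [0.5517 0.0782 0.3507] [ 9.965e-01 -8.330e-02 -5.000e-04  3.000e-04] [-0.041 -0.042  1.722 -0.     1.462  1.697] [0.82 0.08 0.17] 1.0015970940779195
cam at [0.621 0.067 0.491] fwd [-0.272  0.045 -0.961] 313.4353727864896
```

View pics/w2.png

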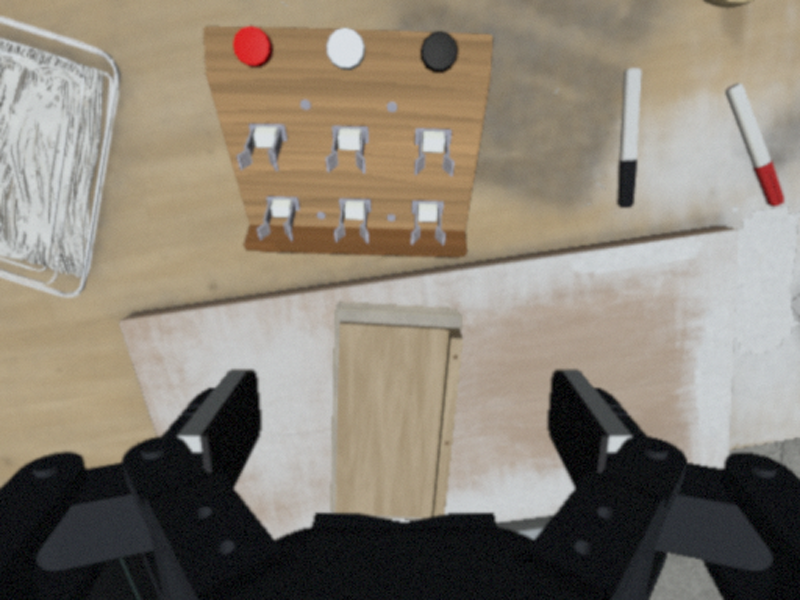

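The rack is clear. Tags are at (252,46) red, (345,48) white and (439,51) black. The upper seats are at about (266,137), (350,139) and (433,142), and the lower seats at (281,208), (355,210) and (428,211).

```bash
cat > rack.py <<'E'
import sys
from h import *
from scipy.optimize import least_squares
c=pickle.load(open("w2.pkl","rb"))
f=c["frame"]; hsv=cv2.cvtColor(f,cv2.COLOR_RGB2HSV)
def blob(p,mask,r=10):
    p=np.array(p)*.64; lab,n=cv2.connectedComponents(mask.astype(np.uint8))[1],0
    y,x=np.mgrid[0:384,0:512]; near=(abs(x-p[0])<r)&(abs(y-p[1])<r)
    ids=lab[near&mask]; k=np.bincount(ids).argmax(); m=lab==k
    return x[m].mean(),y[m].mean(),m.sum()
red=((hsv[...,0]<8)|(hsv[...,0]>172))&(hsv[...,1]>160)
white=(hsv[...,1]<60)&(hsv[...,2]>150)
seatw=(hsv[...,1]<45)&(hsv[...,2]>170)
black=hsv[...,2]<60
obs=[];names=[]
for p,m in [((252,46),red),((345,48),white),((439,51),black),((266,137),seatw),((350,139),seatw),((433,142),seatw),((281,208),seatw),((355,210),seatw),((428,211),seatw)]:
    b=blob(p,m); obs.append(b[:2]); print(np.round(b,2), np.round(np.array(b[:2])/.64))
obs=np.array(obs)
a=np.deg2rad(35)
def model(p):
    x,y,psi,fx=p
    R=np.array([[np.cos(psi),-np.sin(psi),0],[np.sin(psi),np.cos(psi),0],[0,0,1]])
    pts=[(.084,yy,.134) for yy in (.064,0,-.064)]
    for s in (.036,-.036):
        for yy in (.064,0,-.064):
            pts.append((fx+s*np.cos(a)-.014*np.sin(a),yy,.075+s*np.sin(a)+.014*np.cos(a)))
    return np.array(pts)@R.T+[x,y,0]
r=least_squares(lambda p:(proj(c,model(p))-obs).ravel(),[.611,.111,-.196,0.])
print(r.x.round(4)); print(r.fun.reshape(-1,2).round(2))
x,y,psi=r.x[:3]
# depth check
P=cloud(c)
for o in obs: 
    u,v=np.round(o).astype(int); print(P[v-1:v+2,u-1:u+2].reshape(-1,3).mean(0).round(4),end=' ')
print(model(r.x).round(4))
vis=f[:,:,::-1].copy()
# face plane residual
R=np.array([[np.cos(psi),-np.sin(psi),0],[np.sin(psi),np.cos(psi),0],[0,0,1]])
q=(P.reshape(-1,3)-[x,y,0])@R
s=(q[:,0])*np.cos(a)+(q[:,2]-.075)*np.sin(a); h=-(q[:,0])*np.sin(a)+(q[:,2]-.075)*np.cos(a)
k=(abs(s)<.02)&(abs(q[:,1])<.095)&(abs(h)<.02); print("face height med",np.median(h[k]),k.sum(), "slope",np.polyfit(s[k],h[k],1))
E
python3 rack.py; sed -i 's/^    meas("red".*$/    import ast; [meas(n,ast.literal_eval(a),ast.literal_eval(b)) for n,a,b in zip(sys.argv[2::3],sys.argv[3::3],sys.argv[4::3])]/' mk.py; python3 mk.py w2 red "(773,202)" "(734,88)" black "(626,203)" "(633,71)"
```

```text
[161.09  29.42 504.  ] [252.  46.]
[220.51  29.75 513.  ] [345.  46.]
[282.39  32.53 203.  ] [441.  51.]
[169.24  86.55 193.  ] [264. 135.]
[223.22  88.46 192.  ] [349. 138.]
[277.04  89.9  201.  ] [433. 140.]
[179.31 132.27 146.  ] [280. 207.]
[226.49 133.93 156.  ] [354. 209.]
[273.52 135.09 152.  ] [427. 211.]
[ 0.6117  0.1113 -0.1993  0.0049]
[[-0.83 -0.6 ]
 [ 0.48  0.64]
 [-0.45 -0.03]
 [-0.13 -0.23]
 [ 0.16 -0.58]
 [ 0.74 -0.17]
 [-0.14  0.42]
 [-0.04  0.21]
 [ 0.29  0.6 ]]
[0.707  0.1573 0.1315] [0.6948 0.0947 0.1321] [0.6812 0.0318 0.1321] [0.6495 0.1692 0.1069] [0.6375 0.1065 0.1074] [0.6247 0.0443 0.1072] [0.5933 0.1807 0.0651] [0.5801 0.1183 0.066 ] [0.5679 0.0546 0.0654] [[0.7067 0.1574 0.134 ]
 [0.694  0.0947 0.134 ]
 [0.6814 0.0319 0.134 ]
 [0.6502 0.1688 0.1071]
 [0.6376 0.1061 0.1071]
 [0.6249 0.0433 0.1071]
 [0.5924 0.1805 0.0658]
 [0.5798 0.1178 0.0658]
 [0.5671 0.055  0.0658]]
face height med -0.002145902081237352 3169 slope [-0.00396542 -0.002146  ]
red widths [0.0175, 0.018, 0.0188, 0.0185, 0.0185, 0.0183, 0.018, 0.0183, 0.0183, 0.018, 0.0175, 0.018] len 0.1274 centre [ 0.5705 -0.2715  0.0085] yaw 0.3653 cap [ 0.511  -0.2942  0.0085] tail [ 0.6299 -0.2487  0.0085]
black widths [0.0168, 0.017, 0.0173, 0.0183, 0.014, 0.0135, 0.0137, 0.013, 0.0137, 0.0142, 0.0132, 0.014] len 0.1284 centre [ 0.5972 -0.1474  0.0085] yaw -0.1263 cap [ 0.5335 -0.1393  0.0085] tail [ 0.6609 -0.1555  0.0085]
```

Request:
jog_arm(
  commands="0.019 -0.352 -0.25 0 0 0.532;0.019 -0.352 -0.25 0 0 0.532;0.019 -0.352 -0.25 0 0 0.532;0.019 -0.352 -0.25 0 0 0.532;0.019 -0.352 -0.25 0 0 0.532;0.019 -0.352 -0.25 0 0 0.532;0.019 -0.352 -0.25 0 0 0.532;0.019 -0.352 -0.25 0 0 0.532;0.019 -0.352 -0.25 0 0 0.532;0.019 -0.352 -0.25 0 0 0.532",
  gripper=55,
  grip_force=40,
)

```text
time: 4.82
eef_pos: [0.5713, -0.2723, 0.1028]
tcp_rot: [0.983, 0.183, 0.001, 0.001]
contact_force: [0.1, 0.4, 0.5]
opening: 0.551
```

```bash
python3 look.py w3
```

```text
4.875 [ 0.5715 -0.272   0.1029] [9.831e-01 1.829e-01 9.000e-04 8.000e-04] [-0.604  0.324  1.778  0.     1.037  0.599] [-0.68  0.27 -0.27] 0.5530393120182809
cam at [ 0.637 -0.247  0.243] fwd [-0.255 -0.1   -0.962] 313.4353727864896
```

View pics/w3.png

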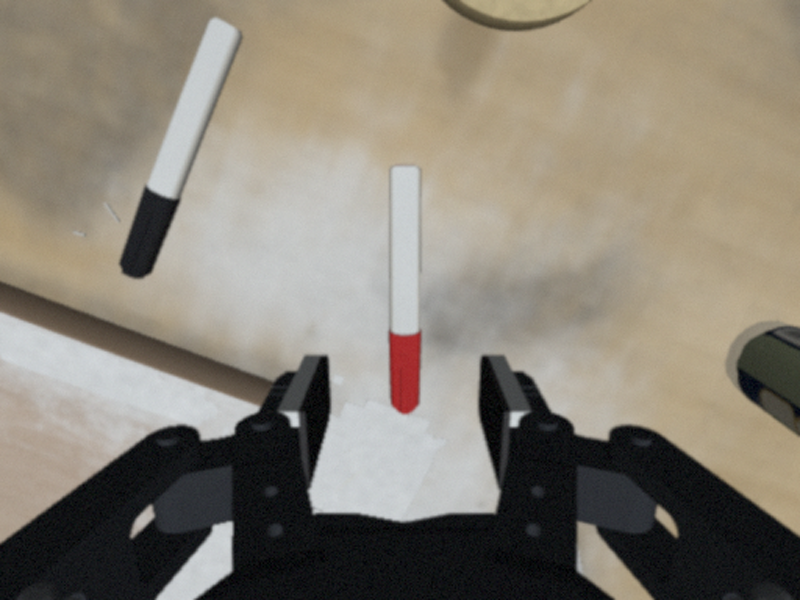

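The red marker runs vertically from (405,166) to (405,411), centred between the pads, which are at 315 and 492. I'll refine the measurement from this closer view.

```bash
python3 mk.py w3 red "(405,411)" "(405,166)" black "(137,272)" "(225,22)"
```

```text
red widths [0.0158, 0.016, 0.0162, 0.0165, 0.0127, 0.0132, 0.0125, 0.0125, 0.0125, 0.0125, 0.0125, 0.0122] len 0.1288 centre [ 0.5706 -0.273   0.0085] yaw 0.3668 cap [ 0.5105 -0.2961  0.0085] tail [ 0.6307 -0.2499  0.0085]
black widths [0.0168, 0.017, 0.017, 0.0162, 0.0165, 0.0165, 0.0162, 0.0165, 0.0165, 0.014, 0.014, 0.014] len 0.1394 centre [ 0.6016 -0.1486  0.0085] yaw -0.098 cap [ 0.5323 -0.1418  0.0085] tail [ 0.671  -0.1554  0.0085]
```

Request:
jog_arm(
  commands="-0.001 -0.001 -0.09 0 0 0;-0.001 -0.001 -0.09 0 0 0;-0.001 -0.001 -0.09 0 0 0;-0.001 -0.001 -0.09 0 0 0",
)

```text
time: 5.38
eef_pos: [0.5714, -0.2738, 0.0136]
tcp_rot: [0.983, 0.183, 0.001, 0.001]
contact_force: [0.2, 0.3, -0.0]
opening: 0.548
```

```bash
python3 look.py w4
```

```text
5.425 [ 0.5716 -0.2742  0.0141] [0.9832 0.1827 0.0016 0.0016] [-0.607  0.449  1.801  0.     0.886  0.596] [-0.07 -0.47  0.35] 0.549054251925298
cam at [ 0.637 -0.248  0.154] fwd [-0.254 -0.101 -0.962] 313.4353727864896
```

View pics/w4.png

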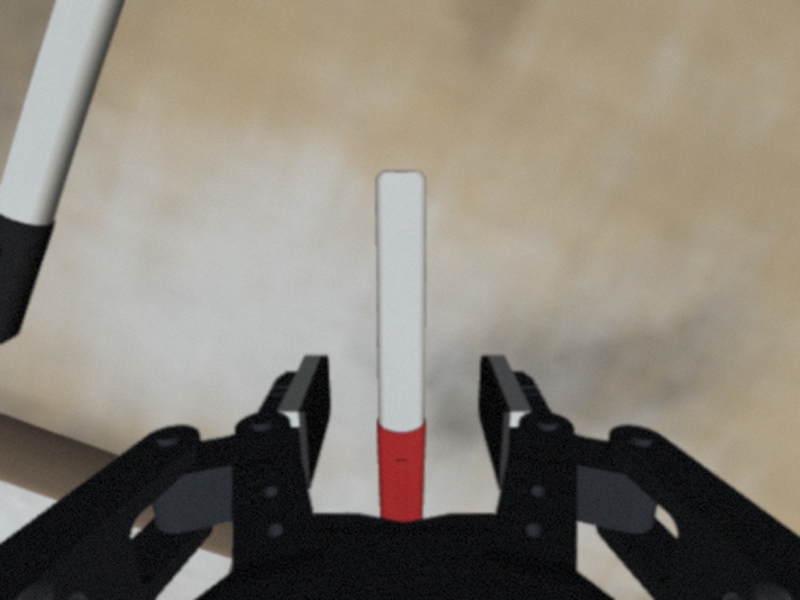

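The marker (376–425 px wide) is still centred between the pads. Next I'll lower and close.

Request:
jog_arm(
  commands="-0.001 0 -0.0095 0 0 0;-0.001 0 -0.0095 0 0 0",
)

```text
time: 5.68
eef_pos: [0.5685, -0.2733, 0.0017]
tcp_rot: [0.983, 0.182, -0.0, -0.0]
contact_force: [-0.1, 0.2, -0.1]
opening: 0.547
```

Request:
jog_arm(
  commands="0 0 0 0 0 0;0 0 0 0 0 0;0 0 0 0 0 0;0 0 0 0 0 0",
  gripper=0,
  grip_force=40,
)

```text
time: 6.18
eef_pos: [0.5691, -0.2738, 0.0022]
tcp_rot: [0.983, 0.182, 0.0, 0.0]
contact_force: [-0.5, -0.7, 1.7]
opening: 0.184
```

```bash
python3 look.py w5
```

```text
6.225 [ 0.5691 -0.2738  0.0022] [9.832e-01 1.823e-01 3.000e-04 3.000e-04] [-0.609  0.465  1.806 -0.     0.87   0.595] [-0.48  0.22  1.15] 0.18385845430537945
cam at [ 0.635 -0.248  0.143] fwd [-0.257 -0.099 -0.961] 313.4353727864896
```

View pics/w5.png

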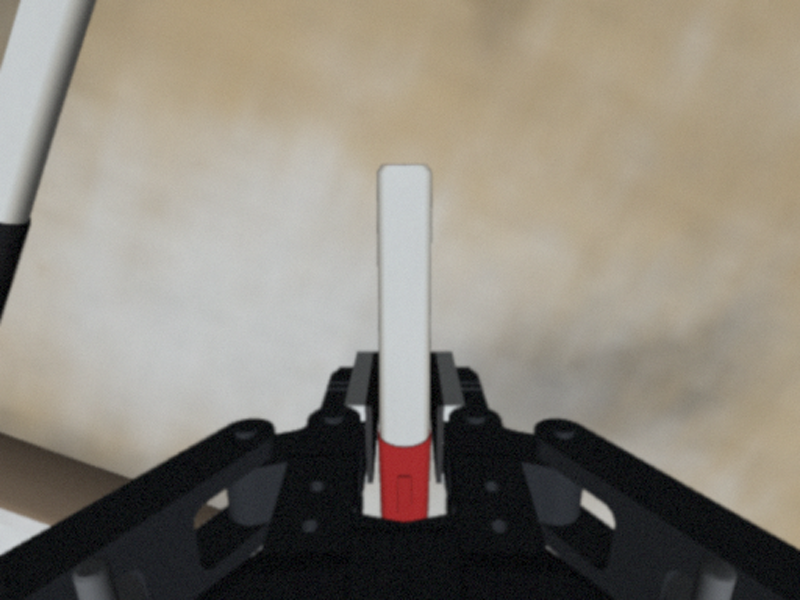

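```bash
cat > tgt.py <<'E'
from plant import get_state
from h import *
from scipy.spatial.transform import Rotation as Rn
O=np.array([.6117,.1113,0]);psi=-.1993;a=np.deg2rad(35)
ex=np.array([np.cos(psi),np.sin(psi),0]);ey=np.array([-np.sin(psi),np.cos(psi),0]);ez=np.array([0,0,1.])
n=-np.sin(a)*ex+np.cos(a)*ez;u=np.cos(a)*ex+np.sin(a)*ez
Rt=np.c_[u,np.cross(-n,u),-n]
def mid(y): return O+ey*y+.075*ez
def target(y,off,s,cx,cz):
    # TCP so that marker centre (tool coords (cx,0,-cz)) is at off above face, s up slope
    return mid(y)+n*off+u*s-Rt@np.array([cx,0,-cz])
def rel(p):
    s=get_state(); R0=Rn.from_quat(s["tcp_rot"])
    return (p-s["eef_pos"]).round(4),(Rn.from_matrix(Rt)*R0.inv()).as_rotvec().round(4)
def inrack(y):
    s=get_state(); d=s["eef_pos"]-mid(y); f=s["contact_force"]
    return "TCP off,u,y (mm)",(np.array([d@n,d@u,d@ey])*1000).round(2),"F n,u,y",np.array([f@n,f@u,f@ey]).round(1),"open",round(float(s["opening"]),3),s["time"]
E
python3 - <<'E'
from tgt import *
print(n,u); 
for off in (.12,.06): print(target(.064,off,.003,.0017,.0063),rel(target(.064,off,.003,.0017,.0063)))
E
```

```text
[-0.56222272  0.11355852  0.81915204] [ 0.80293726 -0.16217837  0.57357644]
[0.56149002 0.18673392 0.16888324] (array([-0.0076,  0.4605,  0.1667]), array([ 0.0524, -0.6162, -0.5479]))
[0.59522339 0.17992041 0.11973411] (array([0.0261, 0.4537, 0.1176]), array([ 0.0524, -0.6162, -0.5479]))
```

Request:
jog_arm(
  commands="0 0 0.06 0 0 0;0 0 0.12 0 0 0;0 0.02 0.18 0 0 0;-0.008 0.08 0.2 0.01 -0.1 -0.09;-0.008 0.14 0.2 0.02 -0.22 -0.18;-0.008 0.2 0.2 0.03 -0.33 -0.28;-0.008 0.26 0.2 0.04 -0.45 -0.38;-0.008 0.32 0.2 0.05 -0.56 -0.47;-0.008 0.38 0.2 0.0524 -0.6162 -0.5479;-0.008 0.44 0.18 0.0524 -0.6162 -0.5479;-0.0076 0.4605 0.1667 0.0524 -0.6162 -0.5479;-0.0076 0.4605 0.1667 0.0524 -0.6162 -0.5479;-0.0076 0.4605 0.1667 0.0524 -0.6162 -0.5479;-0.0076 0.4605 0.1667 0.0524 -0.6162 -0.5479",
)

```text
time: 7.98
eef_pos: [0.5617, 0.1858, 0.1691]
tcp_rot: [0.949, -0.096, 0.299, 0.03]
contact_force: [-0.1, -0.4, -0.3]
opening: 0.185
```

```bash
python3 look.py w6; python3 look.py t6 top; python3 -c "
from tgt import *
print(inrack(.064)); print(rel(target(.064,.06,.003,.0017,.0063)))"
```

```text
8.025 [0.5618 0.1856 0.1693] [ 0.9488 -0.0959  0.2995  0.0298] [ 0.255 -0.046  2.151 -0.518  0.534  2.409] [ 0.37  0.94 -0.7 ] 0.18977894893540198
cam at [0.538 0.191 0.324] fwd [ 0.32  -0.064 -0.945] 313.4353727864896
8.075 [0.5618 0.1856 0.1693] [ 0.9488 -0.0959  0.2995  0.0298] [ 0.255 -0.046  2.151 -0.518  0.534  2.409] [-1.15  0.62 -0.9 ] 0.1875556805014722
cam at [ 0.495 -0.127  1.063] fwd [ 0.173 -0.008 -0.985] 390.56198097918156
('TCP off,u,y (mm)', array([113.75,   1.98,  -1.07]), 'F n,u,y', array([-0. , -1.5,  0.4]), 'open', 0.188, 8.075)
(array([ 0.0334, -0.0057, -0.0496]), array([-0.0008,  0.0008,  0.0019]))
```

View pics/w6.png

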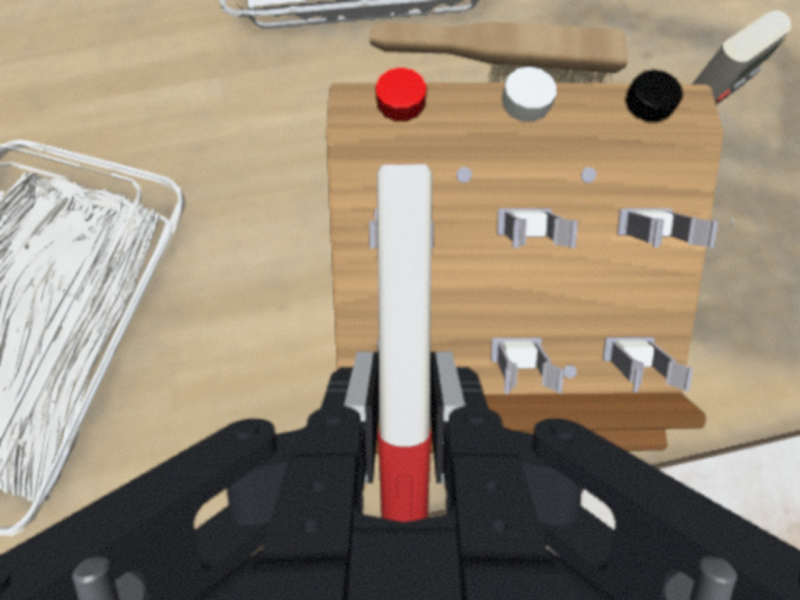

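View pics/t6.png

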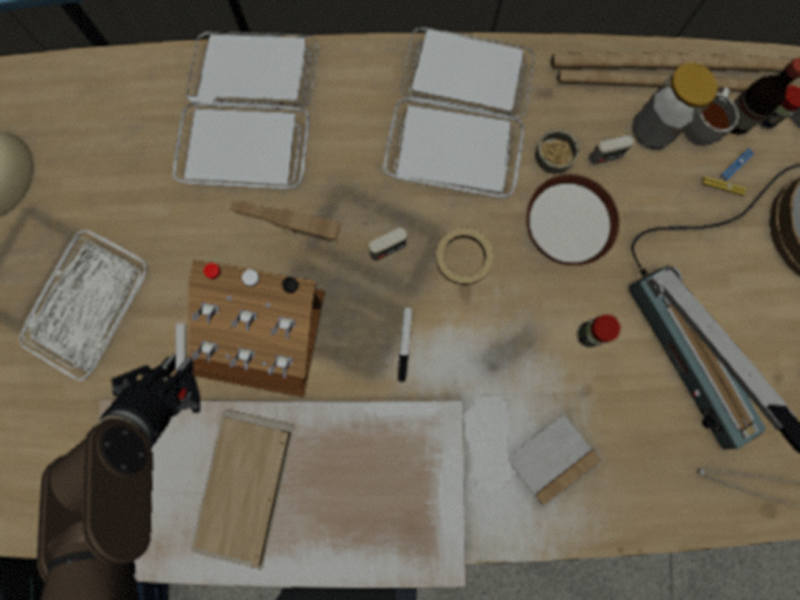

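The marker is held straight, tail at (405,165), with the tilt achieved. The red place's upper clip shows at (372–435, 230) behind it. I'll check the rack fit against this view.

Run:
```python
from tgt import *
from scipy.optimize import least_squares
c=pickle.load(open("w6.pkl","rb")); f=c["frame"]
hsv=cv2.cvtColor(f,cv2.COLOR_RGB2HSV)
im=cv2.resize(f[:,:,::-1],(1024,768),interpolation=cv2.INTER_CUBIC)
def dot(X,col):
    for p in proj(c,X): cv2.circle(im,tuple(int(v) for v in np.round(p*2)),3,col,-1)
for y in (.064,0,-.064):
    dot(O+ex*.084+ey*y+ez*.134,(0,255,0))
    th=np.linspace(0,6.28,24)
    dot(O+ex*.084+ey*y+ez*.134+.013*(np.cos(th)[:,None]*ex+np.sin(th)[:,None]*ey),(0,255,255))
    for s in (.036,-.036):
        for ds in (-.006,.006):
            dot(mid(y)+u*(s+ds)+n*.014,(255,0,0))
            for w in (-.012,.012): dot(mid(y)+u*(s+ds)+n*.04+ey*w,(0,0,255))
            for w in (-.0065,.0065): dot(mid(y)+u*(s+ds)+n*.033+ey*w,(255,0,255))
cv2.imwrite("pics/ov6.png",im[80:600,380:1000])
```

```text
(no output)
```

View pics/ov6.png

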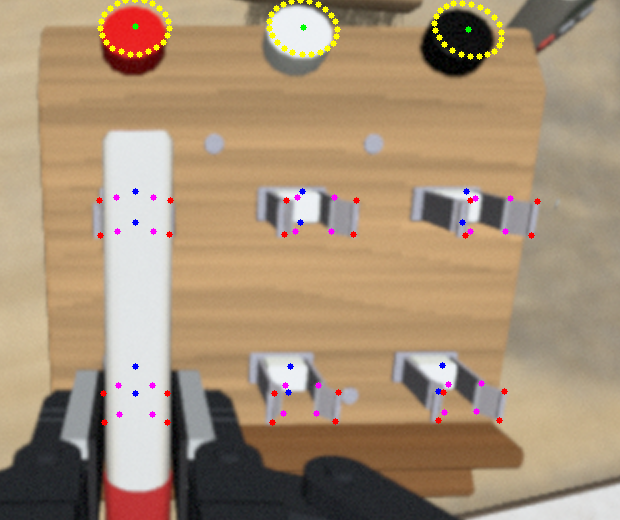

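Run:
```python
from tgt import *
from scipy.optimize import least_squares
c=pickle.load(open("w6.pkl","rb")); f=c["frame"]
hsv=cv2.cvtColor(f,cv2.COLOR_RGB2HSV)
g=cv2.cvtColor(f,cv2.COLOR_RGB2GRAY).astype(int)
# row profiles around marker (full-res coordinates)
for v in (115,125,140,170,200): 
    r=g[v,225:300]; d=np.abs(np.diff(r)); 
    i=225+np.argmax(d[:30]); j=225+30+np.argmax(d[30:]); print(v,i+.5,j+.5,(i+j+1)/2, r[5::6])
T=Rn.from_quat(get_state()["tcp_rot"]).as_matrix(); p=get_state()["eef_pos"]
for x in (.066,.04,.02): 
    for y in (-.0085,0,.0085): print(x,y,proj(c,p+T@np.array([x,y,-.0063])).round(1),end=' ')
    print()
# ellipse edges of tags: use masks of red top (bright red)
red=((hsv[...,0]<8)|(hsv[...,0]>172))&(hsv[...,1]>160)&(hsv[...,2]>200)
for m,b in ((red,(230,35,280,85)),((hsv[...,1]<40)&(hsv[...,2]>205),(315,35,365,85)),((hsv[...,2]<35),(395,40,440,85))):
    mm=np.zeros_like(m); mm[b[1]:b[3],b[0]:b[2]]=m[b[1]:b[3],b[0]:b[2]]
    y,x=np.nonzero(mm); print(len(x),"x",x.min(),x.max(),"y",y.min(),y.max(),"c",x.mean().round(2),y.mean().round(2))
for y in (.064,0,-.064):
    th=np.linspace(0,6.28,60); q=proj(c,O+ex*.084+ey*y+ez*.134+.013*(np.cos(th)[:,None]*ex+np.sin(th)[:,None]*ey))
    print("pred x",q[:,0].min().round(1),q[:,0].max().round(1),"y",q[:,1].min().round(1),q[:,1].max().round(1))
```

```text
115 241.5 274.5 258.0 [164 160 195 230 230 230 229 226 163 163 164 176]
125 241.5 274.5 258.0 [164 166 191 230 228 230 229 224 168 167 166 163]
140 242.5 274.5 258.5 [155 159 182 229 228 231 228 225 157 159 160 160]
170 242.5 274.5 258.5 [164 163 175 225 227 228 228 222 169 173 174 175]
200 243.5 274.5 259.0 [151 147 157 226 227 229 229 218 154 155 155 156]
0.066 -0.0085 [[238.9 103.1]] 0.066 0 [[259.4 103.1]] 0.066 0.0085 [[279.9 103.1]] 
0.04 -0.0085 [[239.9 164.4]] 0.04 0 [[259.3 164.4]] 0.04 0.0085 [[278.8 164.5]] 
0.02 -0.0085 [[240.6 207.6]] 0.02 0 [[259.3 207.6]] 0.02 0.0085 [[278.  207.6]] 
618 x 241 272 y 43 67 c 256.15 55.45
638 x 324 355 y 43 68 c 339.38 55.71
803 x 401 435 y 46 76 c 418.06 61.04
pred x 240.1 274.4 y 39.7 66.9
pred x 324.4 358.5 y 40.0 67.1
pred x 407.2 440.8 y 41.3 68.2
```

Request:
jog_arm(
  commands="0.0334 -0.0057 -0.0496 0 0 0;0.0334 -0.0057 -0.0496 0 0 0;0.0334 -0.0057 -0.0496 0 0 0;0.0334 -0.0057 -0.0496 0 0 0",
)

```text
time: 8.57
eef_pos: [0.5956, 0.1814, 0.1221]
tcp_rot: [0.948, -0.095, 0.301, 0.029]
contact_force: [-0.0, 0.6, -0.1]
opening: 0.184
```

```bash
python3 look.py w7; python3 -c "
from tgt import *
print(inrack(.064)); print(rel(target(.064,.045,.003,.0017,.0063)))"
```

```text
8.625 [0.5955 0.1816 0.1221] [ 0.9484 -0.0949  0.3013  0.0288] [ 0.229  0.093  2.112 -0.6    0.434  2.484] [ 0.16 -1.26 -0.14] 0.18618117640365608
cam at [0.571 0.186 0.277] fwd [ 0.324 -0.063 -0.944] 313.4353727864896
('TCP off,u,y (mm)', array([55.67,  2.64,  1.69]), 'F n,u,y', array([-0.3,  0.3, -1.2]), 'open', 0.186, 8.625)
(array([ 0.0081, -0.0034, -0.0147]), array([-0.0018,  0.0046, -0.0006]))
```

View pics/w7.png

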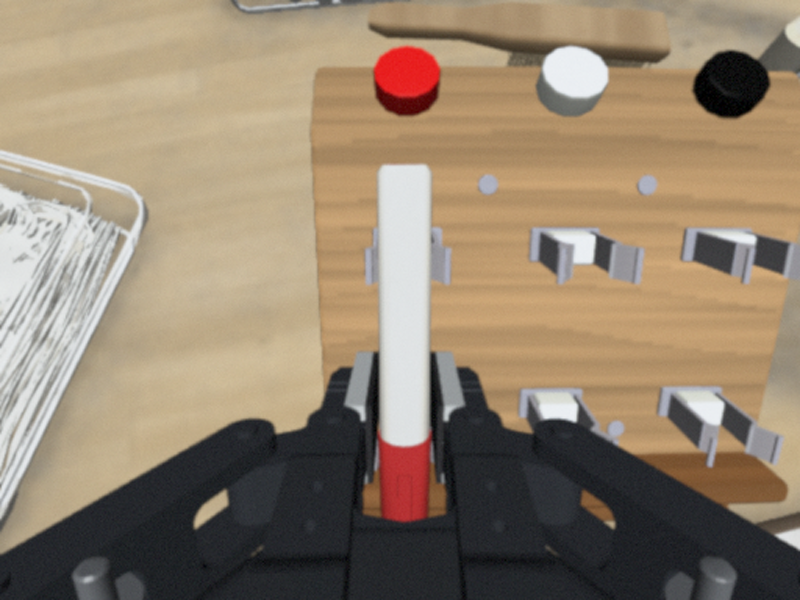

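The upper clip jaws show at x=365–452 px round the marker (379–431), so the marker sits about 1 mm too far to +y. That agrees with the state reading, so I'll correct it while going in to the mouth.

Request:
jog_arm(
  commands="0.001 -0.0025 -0.002 -0.002 0.0046 0;0.008 -0.0034 -0.0147 -0.002 0.0046 0;0.008 -0.0034 -0.0147 -0.002 0.0046 0;0.008 -0.0034 -0.0147 -0.002 0.0046 0",
)

```text
time: 9.12
eef_pos: [0.6029, 0.1783, 0.1043]
tcp_rot: [0.95, -0.094, 0.297, 0.03]
contact_force: [0.4, 2.3, 2.5]
opening: 0.191
```

```bash
python3 look.py w8; python3 -c "
from tgt import *
print(inrack(.064)); print(rel(target(.064,.0225,.003,.0017,.0063)))"
```

```text
9.175 [0.6028 0.1783 0.1043] [ 0.9497 -0.0942  0.2971  0.0304] [ 0.219  0.136  2.101 -0.622  0.41   2.501] [0.01 2.46 1.54] 0.18545128780840409
cam at [0.58  0.183 0.259] fwd [ 0.315 -0.065 -0.947] 313.4353727864896
('TCP off,u,y (mm)', array([36.57, -1.23, -0.12]), 'F n,u,y', array([1.5, 0.5, 2.4]), 'open', 0.185, 9.175)
(array([ 0.0135, -0.0026, -0.0152]), array([ 0.001 , -0.0045, -0.0011]))
```

View pics/w8.png

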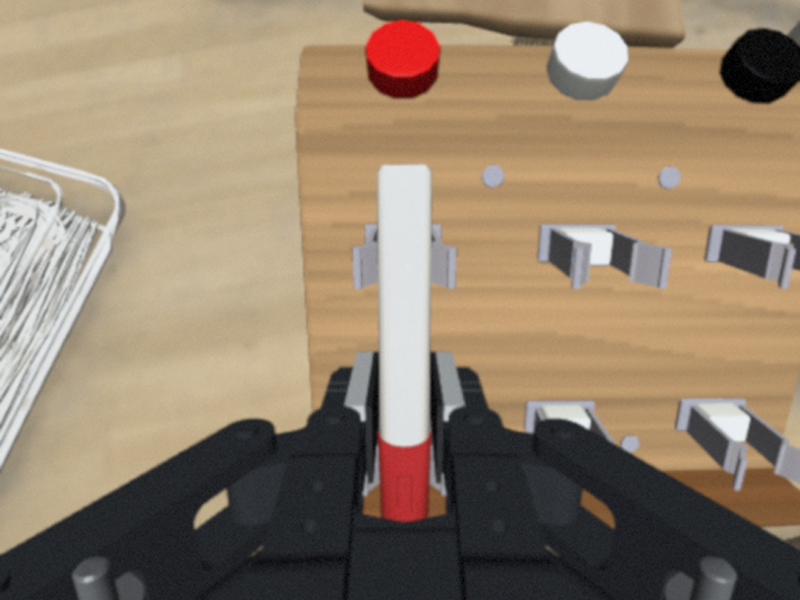

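Marker is now centred in the clip (353–456 px around 405). I'll shift 3 mm up-slope and press in steps.

Request:
jog_arm(
  commands="0.0024 -0.0005 0.0017 0 0 0;0.0024 -0.0005 0.0017 0 0 0;0.0046 -0.001 -0.0016 0 0 0;0.0046 -0.001 -0.0016 0 0 0",
)

```text
time: 9.68
eef_pos: [0.6079, 0.1771, 0.1033]
tcp_rot: [0.949, -0.094, 0.298, 0.03]
contact_force: [0.8, 3.6, 2.6]
opening: 0.184
```

```bash
python3 -c "
from tgt import *
print(inrack(.064))
print(rel(target(.064,.0225,.003,.0017,.0063)))"
```

```text
('TCP off,u,y (mm)', array([32.75,  2.52, -0.2 ]), 'F n,u,y', array([2.1, 1.6, 3.7]), 'open', 0.184, 9.675)
(array([ 0.0084, -0.0015, -0.0143]), array([ 0.0008, -0.0031, -0.0012]))
```

Request:
jog_arm(
  commands="0.0012 0.0004 -0.0016 0 0 0;0.0024 0.0002 -0.0033 0 0 0;0.0024 0.0002 -0.0033 0 0 0",
)

```text
time: 10.05
eef_pos: [0.6099, 0.1769, 0.0992]
tcp_rot: [0.95, -0.094, 0.297, 0.031]
contact_force: [3.0, 0.8, 0.7]
opening: 0.185
```

```bash
python3 -c "
from tgt import *
print(inrack(.064))
print(rel(target(.064,.0225,.003,.0017,.0063)))"
```

```text
('TCP off,u,y (mm)', array([28.28,  1.77, -0.03]), 'F n,u,y', array([-1. ,  2.7,  1.4]), 'open', 0.185, 10.05)
(array([ 0.0064, -0.0013, -0.0102]), array([ 0.0014, -0.0048, -0.0005]))
```

Request:
jog_arm(
  commands="0.0011 -0.0002 -0.0016 0 0 0;0.0022 -0.0005 -0.0032 0 0 0;0.0022 -0.0005 -0.0032 0 0 0",
)

```text
time: 10.42
eef_pos: [0.6117, 0.1765, 0.0957]
tcp_rot: [0.95, -0.094, 0.297, 0.031]
contact_force: [1.5, 2.5, -1.2]
opening: 0.19
```

```bash
python3 -c "
from tgt import *
print(inrack(.064))
print(rel(target(.064,.0225,.003,.0017,.0063)))"
```

```text
('TCP off,u,y (mm)', array([24.31,  1.31, -0.07]), 'F n,u,y', array([-1.5,  0.1,  2.8]), 'open', 0.19, 10.425)
(array([ 0.0046, -0.0009, -0.0066]), array([ 0.0014, -0.0054, -0.0006]))
```

```bash
python3 look.py w9;python3 look.py s9 scene; python3 -c "
from h import *
c=pickle.load(open('s9.pkl','rb')); cv2.imwrite('pics/s9c.png',cv2.resize(c['frame'][150:290,270:410][:,:,::-1],(600,600),interpolation=cv2.INTER_CUBIC))"
```

```text
10.475 [0.6118 0.1765 0.0957] [ 0.9498 -0.0943  0.2967  0.0308] [ 0.212  0.167  2.085 -0.636  0.396  2.512] [ 2.24  2.26 -0.31] 0.18788013659700006
cam at [0.589 0.182 0.25 ] fwd [ 0.314 -0.066 -0.947] 313.4353727864896
10.525 [0.6117 0.1765 0.0957] [ 0.9498 -0.0944  0.2967  0.0308] [ 0.212  0.167  2.085 -0.637  0.396  2.512] [ 2.07  1.6  -0.4 ] 0.1862015975987593
cam at [1.166 0.14  1.047] fwd [-0.476 -0.259 -0.841] 383.6342723563464
```

View pics/w9.png

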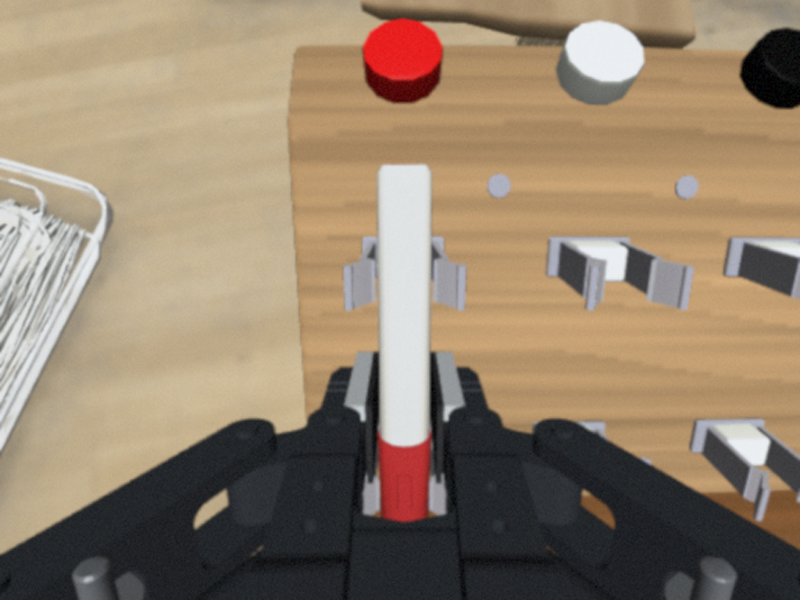

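View pics/s9c.png

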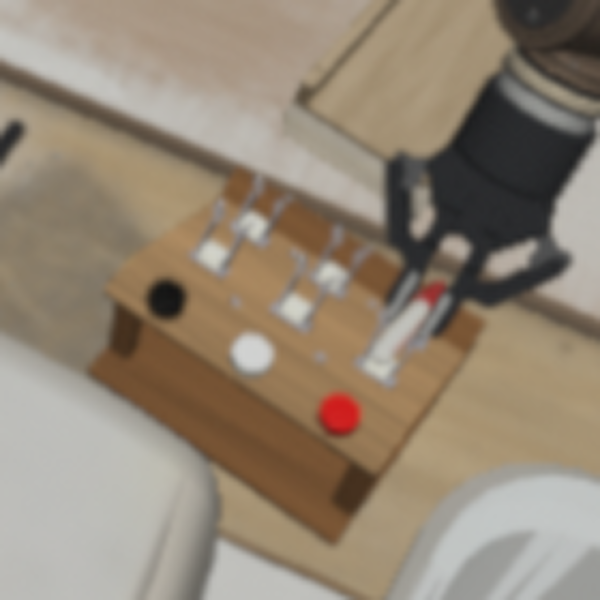

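The jaws round the red marker have spread slightly (345–466 px, wider than the neighbours). The marker is entering straight, so I'll go on.

Request:
jog_arm(
  commands="0.0011 -0.0002 -0.0016 0 0 0;0.0022 -0.0005 -0.0032 0 0 0;0.0022 -0.0005 -0.0032 0 0 0",
)

```text
time: 10.9
eef_pos: [0.614, 0.1761, 0.0926]
tcp_rot: [0.95, -0.094, 0.297, 0.031]
contact_force: [0.1, 3.0, 0.6]
opening: 0.188
```

```bash
python3 -c "
from tgt import *
print(inrack(.064))
print(rel(target(.064,.0225,.003,.0017,.0063)))"
```

```text
('TCP off,u,y (mm)', array([20.52,  1.45, -0.07]), 'F n,u,y', array([ 0.8, -0.1,  3. ]), 'open', 0.188, 10.9)
(array([ 0.0023, -0.0004, -0.0036]), array([ 0.0014, -0.0052, -0.0006]))
```

```bash
python3 look.py w10
python3 - <<'E'
from tgt import *
c=pickle.load(open("w10.pkl","rb"))
P=cloud(c); s=get_state(); T=Rn.from_quat(s["tcp_rot"]).as_matrix()
for v in (110,130,150,180,210,240,270,300,320):
    q=(P[v,248:270]-s["eef_pos"])@T*1000
    w=(P[v,248:270]-mid(.064)); 
    m=np.median(q,0); print(v,"tool",m.round(1),"rack off",np.round(np.median(w@n)*1000,1),"u",np.round(np.median(w@u)*1000,1), "y",np.round(np.median(w@ey)*1000,1))
# rack reference: face and jaw tips/tags
w=(P.reshape(-1,3)-mid(0)); S=w@u; H=w@n; Y=w@ey
k=(abs(S)<.02)&(abs(Y)<.02)&(abs(H)<.012); print("face",np.median(H[k]),k.sum())
q=(P-s["eef_pos"])@T*1000
for v in (150,155,160,165,170,175,180,185,190,195): print(v,[tuple(x) for x in q[v,[225,230,285,290]][:,1:].round(0)])
E
```

```text
10.95 [0.614  0.176  0.0926] [ 0.9498 -0.0944  0.2968  0.0307] [ 0.21   0.176  2.082 -0.643  0.391  2.518] [0.16 1.91 0.21] 0.18964242106112592
cam at [0.591 0.181 0.247] fwd [ 0.314 -0.066 -0.947] 313.4353727864896
110 tool [ 63.6  -0.2 -11.1] rack off 31.3 u 65.1 y 0.3
130 tool [ 55.6  -0.2 -11.2] rack off 31.4 u 57.1 y 0.2
150 tool [ 47.4  -0.2 -11.4] rack off 31.7 u 48.9 y 0.2
180 tool [ 34.6  -0.2 -11.7] rack off 32.0 u 36.1 y 0.2
210 tool [ 20.9  -0.2 -11.2] rack off 31.6 u 22.4 y 0.2
240 tool [  6.6  -0.2 -11.5] rack off 32.0 u 8.1 y 0.2
270 tool [ -8.9  -0.2 -11.3] rack off 31.9 u -7.4 y 0.1
300 tool [-24.8  -0.2 -11.9] rack off 32.6 u -23.3 y 0.1
320 tool [-36.2  -0.2 -12.2] rack off 32.9 u -34.7 y 0.1
face -0.002247362471623855 4456
150 [(np.float64(-18.0), np.float64(22.0)), (np.float64(-15.0), np.float64(23.0)), (np.float64(14.0), np.float64(22.0)), (np.float64(16.0), np.float64(22.0))]
155 [(np.float64(-18.0), np.float64(22.0)), (np.float64(-15.0), np.float64(23.0)), (np.float64(14.0), np.float64(23.0)), (np.float64(17.0), np.float64(24.0))]
160 [(np.float64(-18.0), np.f
[... 564 characters left out ...]
(-14.0)), (np.float64(13.0), np.float64(-16.0))]
180 [(np.float64(-14.0), np.float64(-17.0)), (np.float64(-12.0), np.float64(-14.0)), (np.float64(11.0), np.float64(-13.0)), (np.float64(13.0), np.float64(-17.0))]
185 [(np.float64(-14.0), np.float64(-17.0)), (np.float64(-12.0), np.float64(-15.0)), (np.float64(11.0), np.float64(-13.0)), (np.float64(13.0), np.float64(-16.0))]
190 [(np.float64(-14.0), np.float64(-17.0)), (np.float64(-12.0), np.float64(-14.0)), (np.float64(11.0), np.float64(-13.0)), (np.float64(13.0), np.float64(-17.0))]
195 [(np.float64(-14.0), np.float64(-18.0)), (np.float64(-12.0), np.float64(-15.0)), (np.float64(11.0), np.float64(-14.0)), (np.float64(13.0), np.float64(-15.0))]
```

View pics/w10.png

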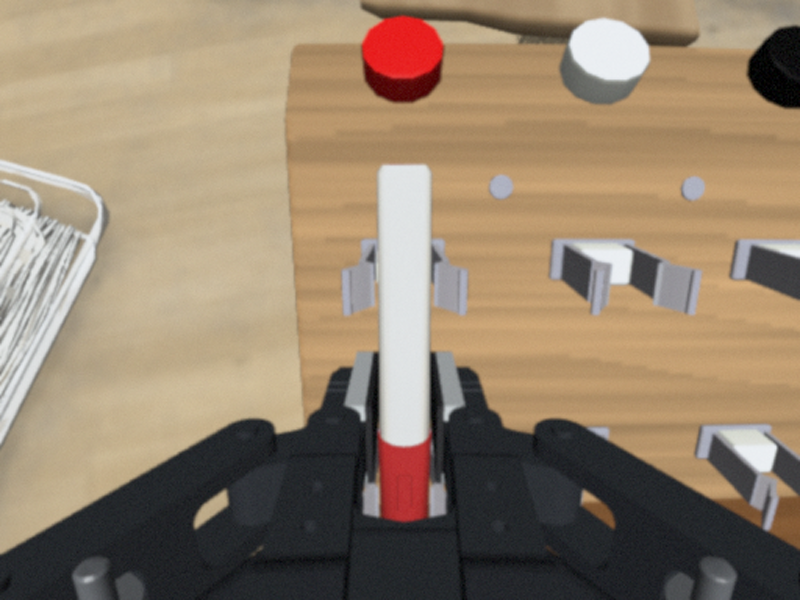

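Request:
jog_arm(
  commands="0.0011 -0.0002 -0.0016 0 0 0;0.0011 -0.0002 -0.0016 0 0 0",
)

```text
time: 11.2
eef_pos: [0.6151, 0.1758, 0.0911]
tcp_rot: [0.95, -0.094, 0.297, 0.031]
contact_force: [1.5, 1.7, 0.5]
opening: 0.186
```

```bash
python3 -c "
from tgt import *
print(inrack(.064))
print(rel(target(.064,.0225,.003,.0017,.0063)))"
```

```text
('TCP off,u,y (mm)', array([18.57,  1.51, -0.06]), 'F n,u,y', array([-0.2,  1.2,  1.9]), 'open', 0.186, 11.2)
(array([ 0.0012, -0.0002, -0.0021]), array([ 0.0014, -0.0051, -0.0005]))
```

Request:
jog_arm(
  commands="0.0009 -0.0002 -0.0012 0 0 0;0.0009 -0.0002 -0.0012 0 0 0",
)

```text
time: 11.45
eef_pos: [0.6159, 0.1756, 0.0896]
tcp_rot: [0.95, -0.094, 0.297, 0.031]
contact_force: [3.5, 1.7, -2.5]
opening: 0.183
```

Request:
jog_arm(
  commands="0.0006 -0.0001 -0.0008 0 0 0;0.0006 -0.0001 -0.0008 0 0 0",
)

```text
time: 11.7
eef_pos: [0.6164, 0.1755, 0.0891]
tcp_rot: [0.95, -0.094, 0.297, 0.031]
contact_force: [0.3, 1.3, -1.0]
opening: 0.189
```

```bash
python3 -c "
from tgt import *
print(inrack(.064))
print(rel(target(.064,.0225,.003,.0017,.0063)))"
```

```text
('TCP off,u,y (mm)', array([16.19,  1.39, -0.16]), 'F n,u,y', array([-0.8, -0.6,  1.4]), 'open', 0.189, 11.7)
(array([-0.    ,  0.0002, -0.    ]), array([ 0.0017, -0.0056, -0.0003]))
```

```bash
cat > rd.py <<'E'
import sys
from tgt import *
c=pickle.load(open(sys.argv[1]+".pkl","rb")); y0=float(sys.argv[2])
P=cloud(c); w=P-mid(y0); S=w@u*1000; H=w@n*1000; Y=w@ey*1000
f=(abs(S)<20)&(abs(Y-float(sys.argv[3]))<18)&(abs(H)<12); b=np.median(H[f]); print("face H (reference)",b.round(2),f.sum())
for lo in range(-70,75,8):
    k=(S>lo)&(S<lo+8)&(abs(Y)<4)&(H>15)&(H<60)
    if k.sum()>10: print("u",lo+4,"top H-face",(np.median(H[k])-b).round(1),"Y",np.median(Y[k]).round(1),k.sum())
k=(abs(Y)<4)&(H>15)&(H<45); print("u max",np.percentile(S[k],99.5))
for s0 in (36,-36):
  for yy in (y0,0,-.064):
    y=(yy-y0)*1000
    for sg in (-1,1):
        k=(abs(S-s0)<5)&(sg*(Y-y)>9)&(sg*(Y-y)<20)&(H>30)
        if k.sum()>10: print("jaw",s0,"place",yy,sg,"tip H-face",(np.percentile(H[k],90)-b).round(1),"Y extent",(np.percentile(sg*(Y[k]-y),95)).round(1),k.sum())
E
python3 look.py w11; python3 rd.py w11 .064 -64
```

```text
11.75 [0.6163 0.1755 0.089 ] [ 0.9498 -0.0944  0.2966  0.0309] [ 0.208  0.186  2.078 -0.651  0.385  2.525] [ 0.13  1.78 -1.46] 0.18616108555590213
cam at [0.594 0.181 0.244] fwd [ 0.314 -0.066 -0.947] 313.4353727864896
face H (reference) -2.25 4176
u -42 top H-face 30.9 Y 0.2 113
u -34 top H-face 31.3 Y 0.2 208
u -26 top H-face 30.9 Y 0.0 234
u -18 top H-face 30.9 Y -0.2 246
u -10 top H-face 30.2 Y -0.2 257
u -2 top H-face 30.0 Y 0.3 283
u 6 top H-face 29.9 Y -0.2 282
u 14 top H-face 30.1 Y -0.1 303
u 22 top H-face 30.0 Y 0.3 305
u 30 top H-face 29.9 Y -0.1 322
u 38 top H-face 29.9 Y -0.1 345
u 46 top H-face 29.8 Y -0.1 359
u 54 top H-face 29.7 Y -0.1 376
u 62 top H-face 29.7 Y -0.1 394
u 70 top H-face 27.8 Y -0.1 56
u max 66.62409839391935
jaw 36 place 0.064 -1 tip H-face 41.9 Y extent 13.7 343
jaw 36 place 0.064 1 tip H-face 42.1 Y extent 14.4 395
jaw 36 place 0 -1 tip H-face 41.7 Y extent 12.6 389
jaw 36 place 0 1 tip H-face 42.0 Y extent 14.9 228
jaw -36 place 0.064 -1 tip H-face 38.9 Y extent 11.5 46
jaw -36 place 0.064 1 tip H-face 38.7 Y extent 12.2 54
jaw -36 place -0.064 1 tip H-face 41.8 Y extent 15.1 211
```

View pics/w11.png

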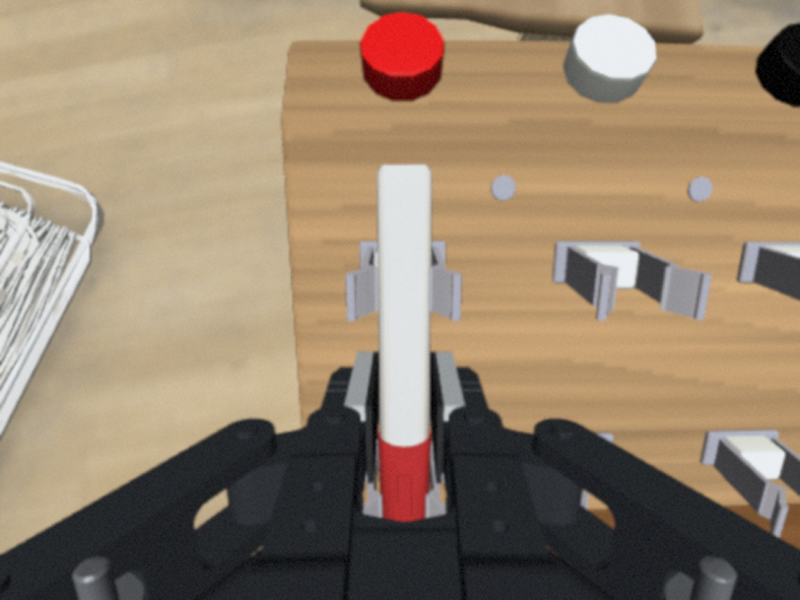

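Both clips have closed back over the marker. The jaw span is narrower again (346–461 px), and the marker top is about 30 mm off the face. I'll press gently to feel the seat.

Request:
jog_arm(
  commands="0.0006 -0.0001 -0.0008 0 0 0;0.0006 -0.0001 -0.0008 0 0 0;0.0006 -0.0001 -0.0008 0 0 0",
)

```text
time: 12.12
eef_pos: [0.6164, 0.1755, 0.0889]
tcp_rot: [0.95, -0.095, 0.296, 0.031]
contact_force: [-7.3, 2.0, 7.1]
opening: 0.188
```

Request:
jog_arm(
  commands="0.0006 -0.0001 -0.0008 0 0 0;0.0006 -0.0001 -0.0008 0 0 0;0.0006 -0.0001 -0.0008 0 0 0",
)

```text
time: 12.5
eef_pos: [0.6164, 0.1755, 0.0889]
tcp_rot: [0.95, -0.095, 0.296, 0.032]
contact_force: [-15.9, 1.4, 14.1]
opening: 0.185
```

```bash
python3 -c "
from tgt import *
print(inrack(.064))"
```

```text
('TCP off,u,y (mm)', array([15.97,  1.35, -0.16]), 'F n,u,y', array([20.6, -4.9, -1.8]), 'open', 0.185, 12.5)
```

Firm seat contact (about 20 N, position stopped). I'll relax and slide down-slope to the ledge.

Request:
jog_arm(
  commands="-0.001 0.0002 0.0015 0 0 0;-0.001 0.0002 0.0015 0 0 0;-0.0026 0.0005 0.0003 0 0 0;-0.0026 0.0005 0.0003 0 0 0",
)

```text
time: 13.0
eef_pos: [0.6157, 0.1758, 0.0884]
tcp_rot: [0.95, -0.094, 0.297, 0.031]
contact_force: [0.7, 1.0, 1.7]
opening: 0.189
```

```bash
python3 -c "
from tgt import *
print(inrack(.064))"
```

```text
('TCP off,u,y (mm)', array([16.07,  0.49,  0.07]), 'F n,u,y', array([1.1, 1.4, 1.2]), 'open', 0.189, 13.0)
```

Request:
jog_arm(
  commands="-0.0012 0.0002 -0.0009 0 0 0;-0.0012 0.0002 -0.0009 0 0 0",
)

```text
time: 13.25
eef_pos: [0.6144, 0.1761, 0.0875]
tcp_rot: [0.95, -0.094, 0.297, 0.031]
contact_force: [0.2, 1.1, 2.3]
opening: 0.185
```

```bash
python3 -c "
from tgt import *
print(inrack(.064))"
```

```text
('TCP off,u,y (mm)', array([16.09, -1.19,  0.07]), 'F n,u,y', array([1.9, 1.3, 1.1]), 'open', 0.185, 13.25)
```

Request:
jog_arm(
  commands="-0.0012 0.0002 -0.0009 0 0 0;-0.0012 0.0002 -0.0009 0 0 0",
)

```text
time: 13.5
eef_pos: [0.6136, 0.1764, 0.0869]
tcp_rot: [0.95, -0.094, 0.298, 0.031]
contact_force: [3.1, -0.6, 1.3]
opening: 0.187
```

```bash
python3 -c "
from tgt import *
print(inrack(.064))"
```

```text
('TCP off,u,y (mm)', array([16.1 , -2.22,  0.14]), 'F n,u,y', array([-0.7,  3.4,  0. ]), 'open', 0.187, 13.5)
```

Request:
jog_arm(
  commands="-0.0008 0.0001 -0.0006 0 0 0;-0.0008 0.0001 -0.0006 0 0 0",
)

```text
time: 13.75
eef_pos: [0.6135, 0.1764, 0.087]
tcp_rot: [0.949, -0.094, 0.298, 0.03]
contact_force: [5.8, -1.3, 1.2]
opening: 0.184
```

```bash
python3 -c "
from tgt import *
print(inrack(.064))"
```

```text
('TCP off,u,y (mm)', array([16.18, -2.19,  0.15]), 'F n,u,y', array([-2.4,  5.6, -0.1]), 'open', 0.184, 13.75)
```

The cap has stopped on the ledge (position stopped, 5.6 N up-slope). Releasing, then retracting square to the face.

Request:
jog_arm(
  commands="0 0 0 0 0 0;0 0 0 0 0 0;0 0 0 0 0 0;0 0 0 0 0 0",
  gripper=42,
)

```text
time: 14.25
eef_pos: [0.6115, 0.1763, 0.0851]
tcp_rot: [0.95, -0.094, 0.296, 0.031]
contact_force: [0.6, -0.4, -0.2]
opening: 0.419
```

Request:
jog_arm(
  commands="-0.0112 0.0023 0.0164 0 0 0;-0.028 0.0057 0.041 0 0 0;-0.056 0.0114 0.082 0 0 0;-0.056 0.0114 0.082 0 0 0",
)

```text
time: 14.75
eef_pos: [0.5568, 0.189, 0.1719]
tcp_rot: [0.949, -0.094, 0.3, 0.029]
contact_force: [0.9, 0.2, -0.5]
opening: 0.421
```

```bash
python3 look.py w12; python3 rd.py w12 .064 -64
```

```text
14.8 [0.5564 0.1884 0.1696] [ 0.9492 -0.0942  0.2986  0.03  ] [ 0.263 -0.055  2.158 -0.52   0.539  2.414] [0.04 1.31 0.28] 0.42115209743518234
cam at [0.533 0.194 0.326] fwd [ 0.321 -0.063 -0.945] 313.4353727864896
face H (reference) -2.15 1859
u -66 top H-face 25.9 Y -0.6 61
u -58 top H-face 30.8 Y 0.3 84
u -50 top H-face 30.9 Y -0.1 90
u -42 top H-face 30.8 Y -0.4 88
u -34 top H-face 31.1 Y -0.0 90
u -26 top H-face 30.7 Y 0.4 97
u -18 top H-face 30.3 Y 0.4 98
u -10 top H-face 30.1 Y 0.0 98
u -2 top H-face 30.0 Y -0.3 101
u 6 top H-face 30.2 Y 0.1 98
u 14 top H-face 30.0 Y -0.3 103
u 22 top H-face 30.0 Y 0.5 106
u 30 top H-face 30.0 Y -0.2 111
u 38 top H-face 29.6 Y -0.2 115
u 46 top H-face 29.7 Y -0.2 120
u 54 top H-face 29.8 Y -0.2 131
u 62 top H-face 29.3 Y -0.2 77
u max 62.756439207631914
jaw 36 place 0.064 -1 tip H-face 41.9 Y extent 13.6 100
jaw 36 place 0.064 1 tip H-face 42.1 Y extent 14.7 127
jaw 36 place 0 -1 tip H-face 41.8 Y extent 12.9 109
jaw 36 place 0 1 tip H-face 42.3 Y extent 14.6 86
jaw 36 place -0.064 -1 tip H-face 41.7 Y extent 12.7 129
jaw 36 place -0.064 1 tip H-face 42.3 Y extent 14.9 65
jaw -36 place 0.064 -1 tip H-face 41.9 Y extent 13.4 83
jaw -36 place 0.064 1 tip H-face 41.7 Y extent 14.2 101
jaw -36 place 0 -1 tip H-face 41.7 Y extent 13.0 85
jaw -36 place 0 1 tip H-face 41.7 Y extent 14.3 51
jaw -36 place -0.064 -1 tip H-face 41.7 Y extent 13.1 110
jaw -36 place -0.064 1 tip H-face 41.8 Y extent 14.9 52
```

View pics/w12.png

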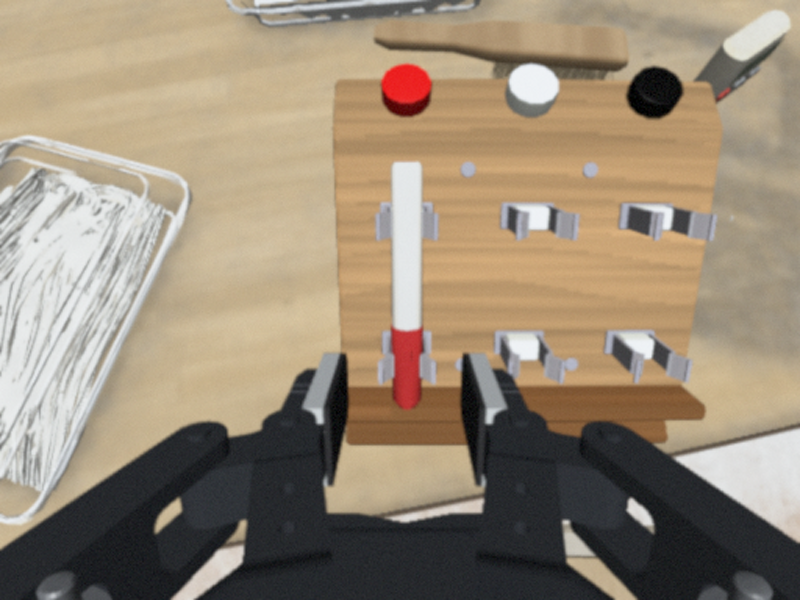

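Run:
```python
from tgt import *
c=pickle.load(open("w12.pkl","rb"))
for y in (.064,.032):
  for off in (0,.0225,.026,.031): print(y,off,(proj(c,mid(y)-.06425*u+off*n)/.64).round(1))
P=cloud(c); w=P-mid(.064); S=w@u*1000;H=w@n*1000;Y=w@ey*1000
for col,row0 in ((260,True),(282,True)):
  for r in range(240,285,2): print(col,r,round(r/.64),S[r,col].round(1),H[r,col].round(1),Y[r,col].round(1))
```

```text
0.064 0 [[406.6 386. ]]
0.064 0.0225 [[406.8 405.1]]
0.064 0.026 [[406.8 408.3]]
0.064 0.031 [[406.8 413.1]]
0.032 0 [[461.3 386. ]]
0.032 0.0225 [[465.9 405.1]]
0.032 0.026 [[466.7 408.3]]
0.032 0.031 [[467.8 413.1]]
260 240 375 -43.3 28.9 0.3
260 242 378 -44.9 29.3 0.3
260 244 381 -46.4 29.9 0.3
260 246 384 -48.4 29.4 0.3
260 248 388 -50.0 29.8 0.3
260 250 391 -51.7 29.9 0.3
260 252 394 -53.8 29.5 0.3
260 254 397 -56.0 28.7 0.3
260 256 400 -57.2 29.9 0.3
260 258 403 -58.8 30.3 0.3
260 260 406 -60.8 30.0 0.3
260 262 409 -66.7 22.8 0.3
260 264 412 -67.7 24.4 0.3
260 266 416 -69.8 24.0 0.3
260 268 419 -72.0 23.6 0.3
260 270 422 -95.0 -11.8 0.1
260 272 425 -96.4 -10.4 0.1
260 274 428 -98.5 -10.1 0.1
260 276 431 -100.3 -9.4 0.1
260 278 434 -101.9 -8.5 0.1
260 280 438 -103.2 -7.0 0.1
260 282 441 -105.4 -7.0 0.1
260 284 444 -107.4 -6.5 0.1
282 240 375 -58.4 -2.4 -19.9
282 242 378 -60.6 -3.0 -20.0
282 244 381 -62.6 -2.8 -20.1
282 246 384 -64.6 -2.7 -20.1
282 248 388 -65.2 -0.0 -19.9
282 250 391 -64.7 4.8 -19.6
282 252 394 -65.2 7.8 -19.4
282 254 397 -65.1 11.6 -19.1
282 256 400 -64.5 16.3 -18.8
282 258 403 -64.9 19.1 -18.6
282 260 406 -65.3 21.8 -18.4
282 262 409 -66.1 23.8 -18.3
282 264 412 -67.9 24.0 -18.3
282 266 416 -69.3 24.9 -18.3
282 268 419 -71.8 23.8 -18.4
282 270 422 -95.5 -12.5 -21.5
282 272 425 -96.8 -11.0 -21.4
282 274 428 -98.0 -9.3 -21.3
282 276 431 -100.2 -9.3 -21.4
282 278 434 -102.4 -9.3 -21.4
282 280 438 -104.1 -8.3 -21.4
282 282 441 -105.3 -6.8 -21.3
282 284 444 -107.4 -6.6 -21.3
```

Red is home: both clips are closed over it, and its cap end lies against the ledge's inner face (u ≈ −65 mm). Now the black one.

Run:
```python
from tgt import *
s=get_state(); R0=Rn.from_quat(s["tcp_rot"]); yw=-.11
T=np.c_[[np.cos(yw),np.sin(yw),0],[np.sin(yw),-np.cos(yw),0],[0,0,-1]]
print((np.array([.597,-.1475,.10])-s["eef_pos"]).round(4),(Rn.from_matrix(T)*R0.inv()).as_rotvec().round(4))
```

```text
[ 0.0406 -0.3359 -0.0696] [0.0942 0.6025 0.0851]
```

Request:
jog_arm(
  commands="-0.01 0 0.06 0 0 0;-0.01 -0.04 0.09 0.01 0.06 0.01;0 -0.1 0.09 0.03 0.2 0.03;0.02 -0.16 0.09 0.05 0.35 0.05;0.03 -0.22 0.09 0.08 0.5 0.07;0.0406 -0.28 0.08 0.0942 0.6025 0.0851;0.0406 -0.33 0.04 0.0942 0.6025 0.0851;0.0406 -0.336 -0.02 0.0942 0.6025 0.0851;0.0406 -0.336 -0.0696 0.0942 0.6025 0.0851;0.0406 -0.336 -0.0696 0.0942 0.6025 0.0851;0.0406 -0.336 -0.0696 0.0942 0.6025 0.0851;0.0406 -0.336 -0.0696 0.0942 0.6025 0.0851",
  gripper=55,
)

```text
time: 16.3
eef_pos: [0.5987, -0.1488, 0.1013]
tcp_rot: [0.999, -0.055, 0.001, 0.002]
contact_force: [0.4, -0.4, 0.3]
opening: 0.547
```

```bash
python3 look.py w13
```

```text
16.35 [ 0.5985 -0.1487  0.1012] [ 9.985e-01 -5.460e-02  8.000e-04  1.800e-03] [-0.407  0.294  1.82  -0.003  1.024  1.275] [ 0.18 -0.02 -0.24] 0.5529149937994511
cam at [ 0.668 -0.156  0.242] fwd [-0.272  0.027 -0.962] 313.4353727864896
```

View pics/w13.png

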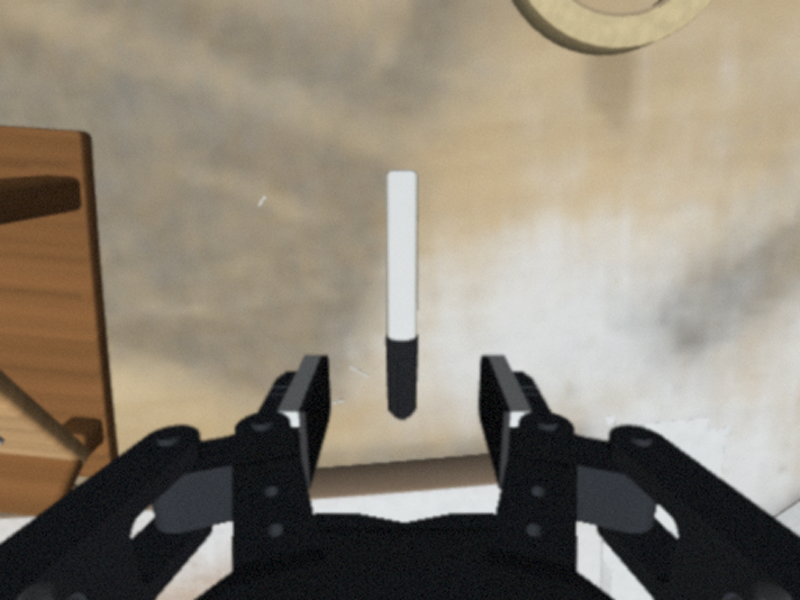

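The black marker runs from (402,171) at the tail to (402,418) at the cap. It's aligned and centred between the pads.

```bash
python3 mk.py w13 black "(402,418)" "(402,171)"
```

```text
black widths [0.0155, 0.016, 0.016, 0.0165, 0.013, 0.013, 0.013, 0.0132, 0.013, 0.0132, 0.0135, 0.0132] len 0.1296 centre [ 0.5956 -0.1472  0.0085] yaw -0.1108 cap [ 0.5312 -0.14    0.0085] tail [ 0.66   -0.1544  0.0085]
```

Request:
jog_arm(
  commands="-0.0025 0.0015 -0.04 0 0 0;-0.0025 0.0015 -0.085 0 0 0;-0.0025 0.0015 -0.085 0 0 0;-0.0025 0.0015 -0.085 0 0 0",
)

```text
time: 16.85
eef_pos: [0.5958, -0.1473, 0.0156]
tcp_rot: [0.999, -0.055, 0.0, 0.001]
contact_force: [0.5, 0.2, 0.4]
opening: 0.551
```

```bash
python3 look.py w14|head -1; python3 mk.py w14 black "(402,500)" "(402,171)" | cut -c1-20
```

```text
16.9 [ 0.5963 -0.1475  0.0162] [ 9.985e-01 -5.470e-02  8.000e-04  1.700e-03] [-0.406  0.412  1.85  -0.004  0.877  1.276] [ 0.63 -0.4   0.41] 0.5519941377398743
black widths [0.016,
```

View pics/w14.png

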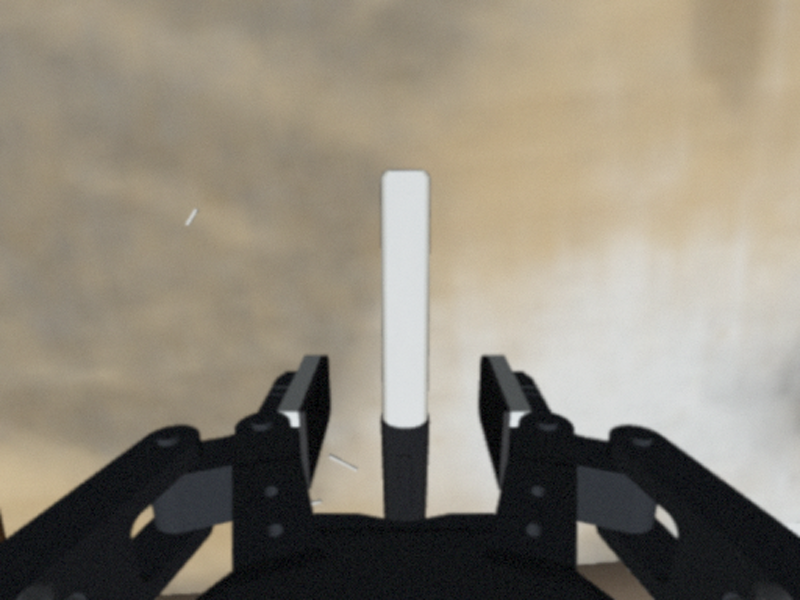

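The marker (382–429) is centred between the pads (328/480, midpoint 404). Next I'll lower and grip.

Request:
jog_arm(
  commands="0 0 -0.0125 0 0 0;0 0 -0.0125 0 0 0",
)

```text
time: 17.15
eef_pos: [0.5938, -0.1466, 0.0003]
tcp_rot: [0.998, -0.055, -0.002, 0.001]
contact_force: [-0.7, 0.8, 0.3]
opening: 0.551
```

Request:
jog_arm(
  commands="0 0 0 0 0 0;0 0 0 0 0 0;0 0 0 0 0 0;0 0 0 0 0 0",
  gripper=0,
  grip_force=40,
)

```text
time: 17.65
eef_pos: [0.5945, -0.1469, 0.0009]
tcp_rot: [0.998, -0.055, -0.001, 0.001]
contact_force: [0.9, -0.7, 1.6]
opening: 0.186
```

```bash
python3 look.py w15; python3 -c "
from tgt import *
print(rel(target(-.064,.12,.004,.0,.006)))"
```

```text
17.7 [ 0.5945 -0.1469  0.0009] [ 9.985e-01 -5.480e-02 -1.300e-03  9.000e-04] [-0.407  0.435  1.853 -0.004  0.855  1.276] [ 0.16 -0.68  1.85] 0.18633257793155428
cam at [ 0.665 -0.154  0.141] fwd [-0.276  0.029 -0.961] 313.4353727864896
(array([-0.0563,  0.2077,  0.1698]), array([-0.0925, -0.6066, -0.0862]))
```

View pics/w15.png

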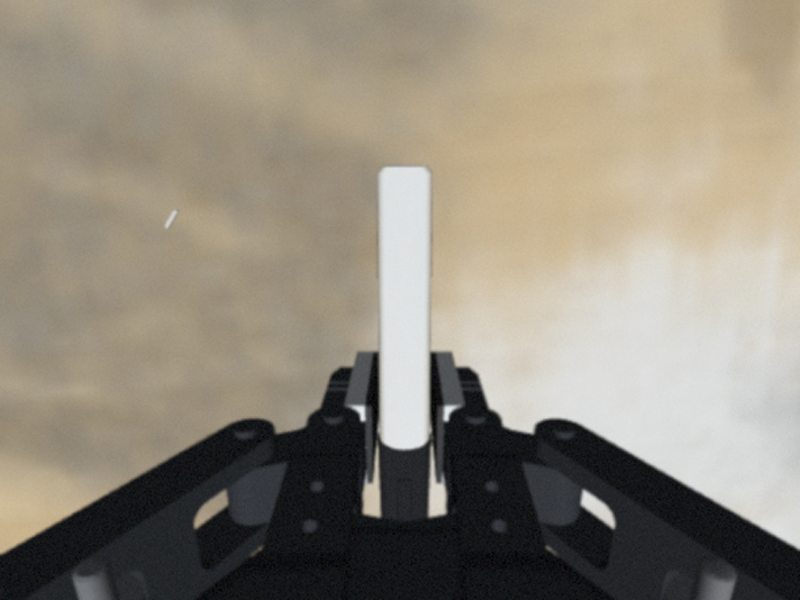

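Request:
jog_arm(
  commands="0 0 0.05 0 0 0;0 0 0.11 0 0 0;-0.02 0.01 0.17 -0.01 -0.1 -0.01;-0.04 0.06 0.2 -0.04 -0.25 -0.04;-0.05 0.11 0.2 -0.06 -0.4 -0.06;-0.056 0.16 0.2 -0.08 -0.52 -0.08;-0.056 0.2 0.19 -0.0925 -0.6066 -0.0862;-0.056 0.2077 0.17 -0.0925 -0.6066 -0.0862;-0.056 0.2077 0.17 -0.0925 -0.6066 -0.0862;-0.056 0.2077 0.17 -0.0925 -0.6066 -0.0862;-0.056 0.2077 0.17 -0.0925 -0.6066 -0.0862",
)

```text
time: 19.08
eef_pos: [0.539, 0.0602, 0.1718]
tcp_rot: [0.949, -0.096, 0.3, 0.03]
contact_force: [-0.1, 0.6, 0.3]
opening: 0.187
```

```bash
python3 look.py w16; python3 -c "
from tgt import *
print(inrack(-.064)); print(rel(target(-.064,.055,.0028,.0013,.0076)))"
```

```text
19.125 [0.5389 0.0602 0.1717] [ 0.9488 -0.0955  0.2997  0.0299] [-0.031 -0.214  2.294 -0.217  0.465  1.905] [-0.23  0.04 -0.28] 0.18657218247859284
cam at [0.515 0.065 0.326] fwd [ 0.32  -0.065 -0.945] 313.4353727864896
('TCP off,u,y (mm)', array([114.33,   5.34,  -0.51]), 'F n,u,y', array([-0.1, -0.4, -0. ]), 'open', 0.187, 19.125)
(array([ 0.0346, -0.0065, -0.057 ]), array([-0.0003,  0.001 ,  0.0013]))
```

View pics/w16.png

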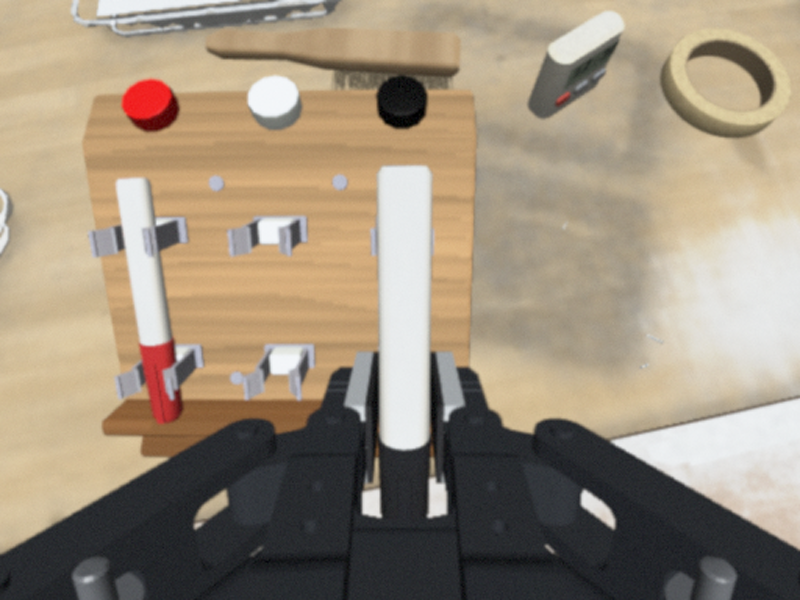

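The red marker is in place on the left, and the black marker is held over the black tag's place, lined up with its clip (372–435 at row 240).

Request:
jog_arm(
  commands="0.018 -0.0033 -0.029 0 0 0;0.0346 -0.0065 -0.057 0 0 0;0.0346 -0.0065 -0.057 0 0 0;0.0346 -0.0065 -0.057 0 0 0;0.0346 -0.0065 -0.057 0 0 0",
)

```text
time: 19.75
eef_pos: [0.5733, 0.0545, 0.1153]
tcp_rot: [0.949, -0.095, 0.3, 0.03]
contact_force: [-0.3, -0.8, 0.3]
opening: 0.186
```

```bash
python3 look.py w17; python3 -c "
from tgt import *
print(inrack(-.064)); print(rel(target(-.064,.040,.0028,.0013,.0076)))"
```

```text
19.8 [0.5732 0.0545 0.1153] [ 0.9487 -0.0948  0.3002  0.0297] [-0.042 -0.031  2.254 -0.285  0.324  1.971] [-1.14  0.44  0.39] 0.18702490349321393
cam at [0.549 0.059 0.27 ] fwd [ 0.321 -0.064 -0.945] 313.4353727864896
('TCP off,u,y (mm)', array([48.16,  1.41,  0.74]), 'F n,u,y', array([ 1. , -0.8,  0.2]), 'open', 0.187, 19.8)
(array([ 0.0088, -0.0025, -0.0129]), array([-0.0002,  0.002 , -0.0002]))
```

View pics/w17.png

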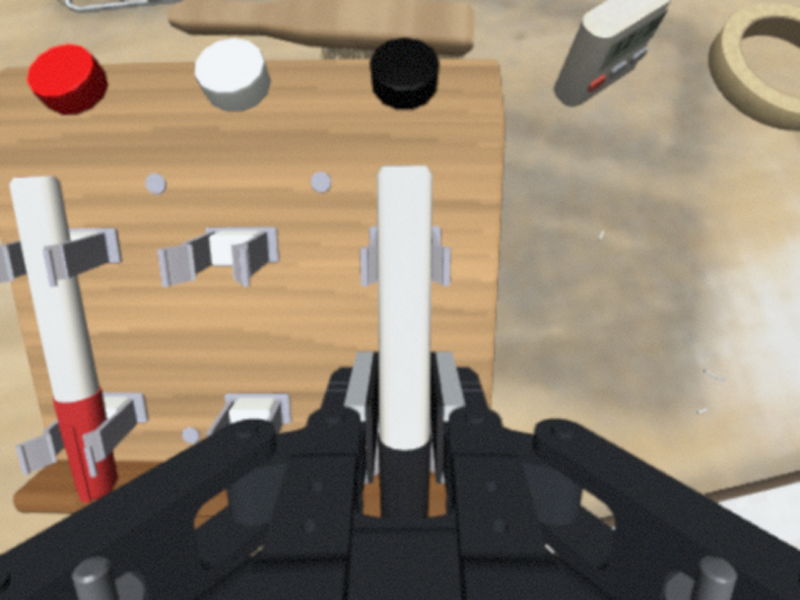

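Clip jaws (361–451) are centred on the marker (379–431). Going in to the mouth.

Request:
jog_arm(
  commands="0.0044 -0.0012 -0.0064 0 0.002 0;0.0088 -0.0023 -0.0129 0 0.002 0;0.0088 -0.0023 -0.0129 0 0.002 0;0.0088 -0.0023 -0.0129 0 0.002 0",
)

```text
time: 20.3
eef_pos: [0.5822, 0.0522, 0.1009]
tcp_rot: [0.949, -0.095, 0.299, 0.03]
contact_force: [2.6, -0.8, -1.1]
opening: 0.184
```

```bash
cat > st.py <<'E'
from tgt import *
print(inrack(-.064),"q5",get_state()["qpos"][4].round(3)); print(rel(target(-.064,.0225,.0028,.0013,.0076)))
E
python3 st.py; python3 look.py w18
```

```text
('TCP off,u,y (mm)', array([31.12,  0.72,  0.22]), 'F n,u,y', array([-2.5,  1.6, -0.2]), 'open', 0.184, 20.3) q5 0.295
(array([ 0.0097, -0.0022, -0.0128]), array([-0.0004, -0.0014, -0.0004]))
20.35 [0.5821 0.0522 0.101 ] [ 0.9492 -0.0948  0.2985  0.0298] [-0.047  0.017  2.238 -0.303  0.295  1.987] [ 2.52  0.84 -1.17] 0.1857004816787297
cam at [0.559 0.057 0.256] fwd [ 0.318 -0.064 -0.946] 313.4353727864896
```

View pics/w18.png

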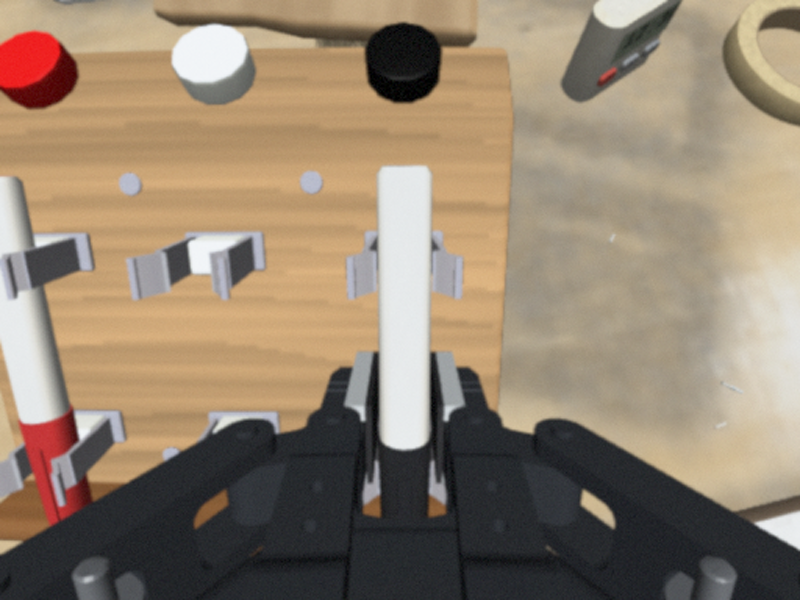

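Centred (jaws 347–463, marker 379–431). Pressing on in steps.

Request:
jog_arm(
  commands="0.0012 -0.0003 -0.0016 0 0 0;0.0024 -0.0006 -0.0032 0 0 0;0.0024 -0.0006 -0.0032 0 0 0",
)

```text
time: 20.72
eef_pos: [0.5839, 0.0517, 0.0972]
tcp_rot: [0.949, -0.095, 0.298, 0.03]
contact_force: [0.6, 1.0, 0.5]
opening: 0.185
```

Request:
jog_arm(
  commands="0.0012 -0.0003 -0.0016 0 0 0;0.0024 -0.0006 -0.0032 0 0 0;0.0024 -0.0006 -0.0032 0 0 0",
)

```text
time: 21.1
eef_pos: [0.5862, 0.0511, 0.0938]
tcp_rot: [0.949, -0.095, 0.298, 0.03]
contact_force: [0.9, 1.7, -1.1]
opening: 0.192
```

```bash
python3 st.py
```

```text
('TCP off,u,y (mm)', array([22.87,  0.07, -0.07]), 'F n,u,y', array([-1.3, -0.2,  1.9]), 'open', 0.192, 21.1) q5 0.282
(array([ 0.0056, -0.0011, -0.0057]), array([-0.0005, -0.0032, -0.0002]))
```

Request:
jog_arm(
  commands="0.002 -0.0004 -0.001 0 0 0;0.0032 -0.0007 -0.0026 0 0 0;0.0032 -0.0007 -0.0026 0 0 0",
)

```text
time: 21.48
eef_pos: [0.5894, 0.0503, 0.0911]
tcp_rot: [0.95, -0.095, 0.298, 0.03]
contact_force: [0.9, 2.9, -1.3]
opening: 0.19
```

Request:
jog_arm(
  commands="0.0012 -0.0002 -0.0016 0 0 0;0.0018 -0.0004 -0.0026 0 0 0;0.0018 -0.0004 -0.0026 0 0 0",
)

```text
time: 21.85
eef_pos: [0.5915, 0.0498, 0.0888]
tcp_rot: [0.949, -0.095, 0.298, 0.03]
contact_force: [4.1, 1.0, -4.4]
opening: 0.193
```

```bash
python3 st.py; python3 look.py w19; python3 rd.py w19 -.064 64
```

```text
('TCP off,u,y (mm)', array([15.66,  1.69, -0.25]), 'F n,u,y', array([-5.8,  0.6,  1.8]), 'open', 0.193, 21.85) q5 0.27
(array([ 0.0003,  0.0002, -0.0007]), array([-0.0005, -0.0024, -0.0001]))
21.9 [0.5915 0.0498 0.0888] [ 0.9494 -0.0949  0.298   0.0298] [-0.051  0.061  2.221 -0.322  0.27   2.004] [ 4.91  2.05 -3.92] 0.18636839775353595
cam at [0.568 0.055 0.243] fwd [ 0.317 -0.064 -0.946] 313.4353727864896
face H (reference) -2.29 4204
u -42 top H-face 31.4 Y 0.2 70
u -34 top H-face 31.8 Y -0.3 223
u -26 top H-face 31.7 Y 0.2 233
u -18 top H-face 31.5 Y 0.2 262
u -10 top H-face 30.8 Y 0.2 257
u -2 top H-face 30.8 Y -0.3 272
u 6 top H-face 30.8 Y -0.3 294
u 14 top H-face 30.9 Y 0.2 294
u 22 top H-face 30.9 Y -0.3 316
u 30 top H-face 30.8 Y 0.1 323
u 38 top H-face 30.8 Y 0.1 347
u 46 top H-face 30.7 Y 0.1 368
u 54 top H-face 30.6 Y 0.1 397
u 62 top H-face 30.6 Y -0.3 399
u 70 top H-face 29.0 Y 0.1 58
u max 66.54088721024924
jaw 36 place -0.064 -1 tip H-face 41.7 Y extent 14.7 403
jaw 36 place -0.064 1 tip H-face 41.7 Y extent 14.6 405
jaw 36 place 0 -1 tip H-face 42.1 Y extent 13.7 199
jaw 36 place 0 1 tip H-face 41.7 Y extent 13.7 511
jaw 36 place -0.064 -1 tip H-face 41.7 Y extent 14.7 403
jaw 36 place -0.064 1 tip H-face 41.7 Y extent 14.6 405
jaw -36 place -0.064 -1 tip H-face 38.0 Y extent 12.1 41
jaw -36 place -0.064 1 tip H-face 37.8 Y extent 11.8 44
jaw -36 place -0.064 -1 tip H-face 38.0 Y extent 12.1 41
jaw -36 place -0.064 1 tip H-face 37.8 Y extent 11.8 44
```

View pics/w19.png

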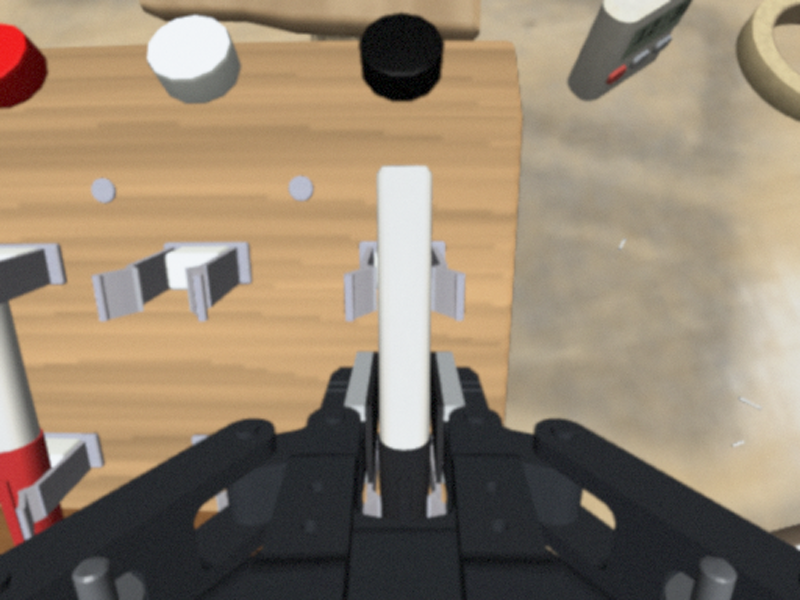

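Past the snap: the jaws are pulling the marker in, and it has about 0.8 mm to go. I'll press gently to the seat.

Request:
jog_arm(
  commands="0.0006 -0.0001 -0.0008 0 0 0;0.0006 -0.0001 -0.0008 0 0 0",
)

```text
time: 22.15
eef_pos: [0.5919, 0.0497, 0.0882]
tcp_rot: [0.949, -0.095, 0.298, 0.03]
contact_force: [2.0, 1.4, -3.8]
opening: 0.184
```

Request:
jog_arm(
  commands="0.0006 -0.0001 -0.0008 0 0 0;0.0006 -0.0001 -0.0008 0 0 0",
)

```text
time: 22.4
eef_pos: [0.5922, 0.0497, 0.0879]
tcp_rot: [0.949, -0.095, 0.298, 0.03]
contact_force: [-5.3, 2.3, 4.8]
opening: 0.186
```

```bash
python3 st.py
```

```text
('TCP off,u,y (mm)', array([14.55,  1.71, -0.28]), 'F n,u,y', array([ 7.1, -1.9,  1.2]), 'open', 0.186, 22.4) q5 0.27
(array([-0.0003,  0.0004,  0.0002]), array([ 0.0001, -0.0035,  0.0002]))
```

Request:
jog_arm(
  commands="0.0004 -0.0001 -0.0006 0 0 0;0.0004 -0.0001 -0.0006 0 0 0",
)

```text
time: 22.65
eef_pos: [0.5922, 0.0497, 0.0878]
tcp_rot: [0.95, -0.095, 0.297, 0.03]
contact_force: [-12.2, 3.1, 12.5]
opening: 0.186
```

```bash
python3 st.py
```

```text
('TCP off,u,y (mm)', array([14.49,  1.7 , -0.28]), 'F n,u,y', array([17.5, -3.1,  0.6]), 'open', 0.186, 22.65) q5 0.271
(array([-0.0003,  0.0004,  0.0002]), array([ 0.0005, -0.0041,  0.0004]))
```

Seated (17 N, no more travel). Relax and slide down.

Request:
jog_arm(
  commands="-0.0008 0.0002 0.0012 0 0 0;-0.0008 0.0002 0.0012 0 0 0;-0.0024 0.0005 0.0001 0 0 0;-0.0024 0.0005 0.0001 0 0 0",
)

```text
time: 23.15
eef_pos: [0.5905, 0.05, 0.0868]
tcp_rot: [0.949, -0.095, 0.298, 0.03]
contact_force: [0.7, 1.7, -0.2]
opening: 0.185
```

Request:
jog_arm(
  commands="-0.0012 0.0002 -0.0009 0 0 0;-0.0012 0.0002 -0.0009 0 0 0",
)

```text
time: 23.4
eef_pos: [0.5895, 0.0503, 0.0861]
tcp_rot: [0.949, -0.095, 0.298, 0.03]
contact_force: [2.1, 1.4, -0.6]
opening: 0.186
```

```bash
python3 st.py
```

```text
('TCP off,u,y (mm)', array([14.66, -1.55, -0.21]), 'F n,u,y', array([-1.5,  1.2,  1.8]), 'open', 0.186, 23.4) q5 0.264
(array([ 0.0024, -0.0003,  0.0019]), array([-0.0003, -0.0023, -0.0002]))
```

Request:
jog_arm(
  commands="-0.0008 0.0001 -0.0006 0 0 0;-0.0008 0.0001 -0.0006 0 0 0",
)

```text
time: 23.65
eef_pos: [0.5894, 0.0503, 0.0862]
tcp_rot: [0.949, -0.095, 0.299, 0.03]
contact_force: [3.4, 1.3, -0.5]
opening: 0.188
```

Request:
jog_arm(
  commands="-0.0008 0.0001 -0.0006 0 0 0;-0.0008 0.0001 -0.0006 0 0 0",
)

```text
time: 23.9
eef_pos: [0.5894, 0.0504, 0.0864]
tcp_rot: [0.949, -0.095, 0.3, 0.03]
contact_force: [6.2, 0.1, -1.2]
opening: 0.191
```

```bash
python3 st.py
```

```text
('TCP off,u,y (mm)', array([14.97, -1.53, -0.13]), 'F n,u,y', array([-4.5,  4.2,  1.3]), 'open', 0.191, 23.9) q5 0.26
(array([ 0.0025, -0.0004,  0.0017]), array([-0.0002,  0.0016, -0.0008]))
```

Cap is on the ledge. A small nudge back toward the seat, then release.

Request:
jog_arm(
  commands="0.0003 -0.0001 -0.0005 0 0 0;0.0003 -0.0001 -0.0005 0 0 0",
)

```text
time: 24.15
eef_pos: [0.5895, 0.0503, 0.0861]
tcp_rot: [0.949, -0.095, 0.3, 0.03]
contact_force: [3.2, -0.1, 3.4]
opening: 0.19
```

Request:
jog_arm(
  commands="0 0 0 0 0 0;0 0 0 0 0 0;0 0 0 0 0 0;0 0 0 0 0 0",
  gripper=42,
)

```text
time: 24.65
eef_pos: [0.5874, 0.0504, 0.0836]
tcp_rot: [0.95, -0.095, 0.297, 0.03]
contact_force: [0.5, 0.7, -1.1]
opening: 0.418
```

Request:
jog_arm(
  commands="-0.0112 0.0023 0.0164 0 0 0;-0.028 0.0057 0.041 0 0 0;-0.056 0.0114 0.082 0 0 0;-0.068 0.0138 0.1 0 0 0;-0.068 0.0138 0.1 0 0 0;-0.068 0.0138 0.1 0 0 0",
)

```text
time: 25.4
eef_pos: [0.5198, 0.0641, 0.1833]
tcp_rot: [0.95, -0.095, 0.297, 0.03]
contact_force: [-1.1, 1.4, -0.0]
opening: 0.42
```

```bash
python3 look.py w20; python3 rd.py w20 -.064 64; echo RED; python3 rd.py w20 .064 -64 | head -22; python3 look.py t20 top; python3 look.py s20 scene
```

```text
25.45 [0.5196 0.064  0.1827] [ 0.9498 -0.0949  0.2967  0.03  ] [-0.023 -0.28   2.322 -0.208  0.51   1.898] [-0.4  -0.36 -0.42] 0.4204538338223408
cam at [0.497 0.069 0.338] fwd [ 0.315 -0.064 -0.947] 313.4353727864896
face H (reference) -2.13 1677
u -66 top H-face 25.5 Y 0.1 54
u -58 top H-face 30.8 Y 0.1 68
u -50 top H-face 30.8 Y 0.1 78
u -42 top H-face 31.0 Y 0.0 77
u -34 top H-face 30.9 Y 0.0 79
u -26 top H-face 30.6 Y 0.0 83
u -18 top H-face 29.9 Y 0.0 83
u -10 top H-face 29.9 Y 0.0 84
u -2 top H-face 29.7 Y 0.0 85
u 6 top H-face 29.7 Y 0.0 83
u 14 top H-face 29.6 Y 0.0 88
u 22 top H-face 29.7 Y 0.0 100
u 30 top H-face 29.5 Y 0.0 108
u 38 top H-face 29.4 Y 0.0 111
u 46 top H-face 29.5 Y 0.0 119
u 54 top H-face 29.5 Y 0.0 112
u 62 top H-face 29.2 Y 0.0 86
u max 63.22856921921968
jaw 36 place -0.064 -1 tip H-face 41.7 Y extent 13.5 93
jaw 36 place -0.064 1 tip H-face 41.7 Y extent 14.3 108
jaw 36 place 0 -1 tip H-face 42.1 Y extent 13.4 68
jaw 36 place 0 1 tip H-face 41.6 Y extent 13.9 126
jaw 36 place -0.064 -1 tip H-face 41.7 Y extent 13.5 93
jaw 36 place -0.064 1 tip H-face 41.
[... 847 characters left out ...]
 Y -0.6 106
u 54 top H-face 29.3 Y -0.5 103
u 62 top H-face 29.2 Y -0.8 81
u max 63.28660779800204
jaw 36 place 0.064 -1 tip H-face 42.3 Y extent 14.2 55
jaw 36 place 0.064 1 tip H-face 41.5 Y extent 14.4 150
jaw 36 place 0 -1 tip H-face 42.1 Y extent 13.4 68
25.5 [0.5196 0.064  0.1826] [ 0.9498 -0.095   0.2965  0.03  ] [-0.023 -0.279  2.322 -0.208  0.51   1.898] [-0.21 -0.46  0.89] 0.42299176821696083
cam at [ 0.495 -0.127  1.063] fwd [ 0.173 -0.008 -0.985] 390.56198097918156
25.55 [0.5197 0.064  0.1826] [ 0.9498 -0.095   0.2965  0.03  ] [-0.023 -0.279  2.322 -0.208  0.51   1.898] [ 0.42 -0.03 -0.63] 0.42037023838136417
cam at [1.166 0.14  1.047] fwd [-0.476 -0.259 -0.841] 383.6342723563464
```

View pics/w20.png

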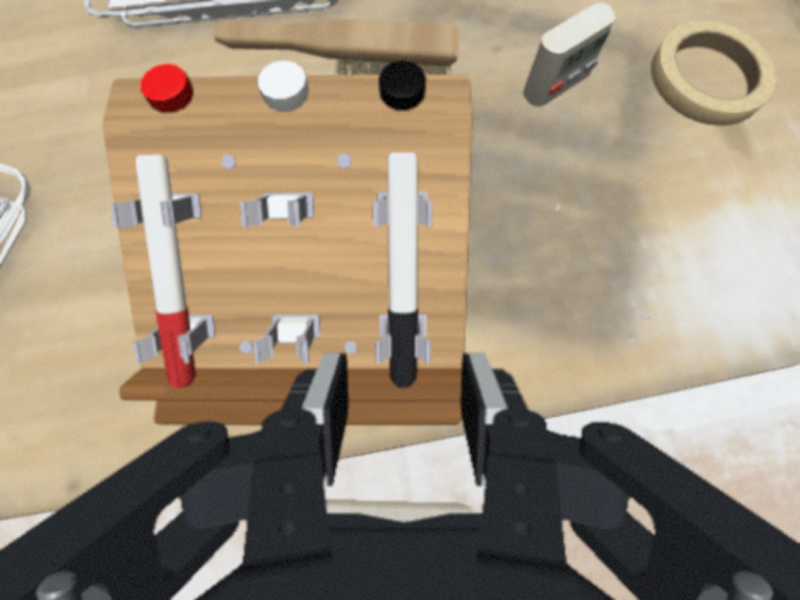

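View pics/t20.png

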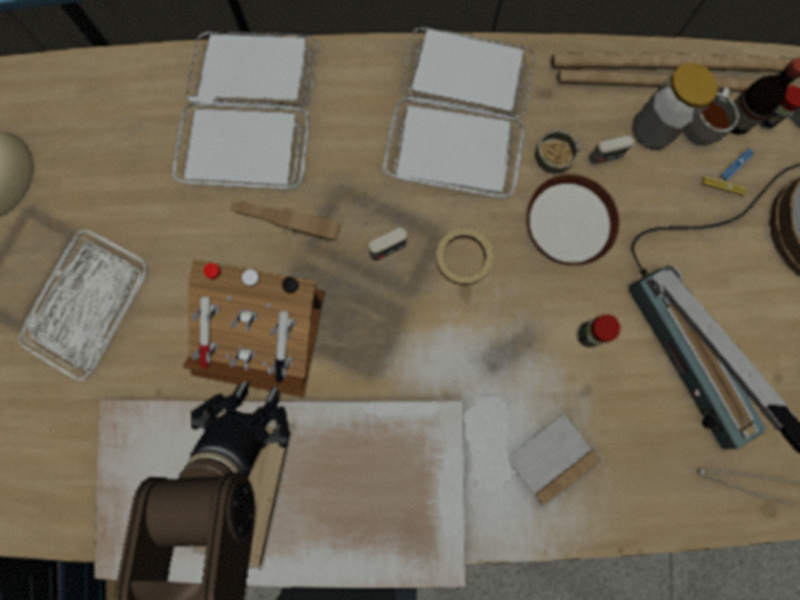

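Both markers are home: red at (153,156)→(180,385), black at (402,153)→(403,385). Their profiles match and both caps touch the ledge. The timer, tape roll and jar are where they were, and the gripper is clear. Handing in.

```bash
python3 -c "
from plant import ctrl
print(ctrl.sign_off())"
```

```text
the job is handed in; nothing more can be done
None
```

Both markers are in the rack with caps at the low end: red behind the red tag first, then black behind the black tag. I handed the job in at about 25.5 s.

- **Snapped home:** with the gripper backed off, the depth picture puts both markers at the same height, their tops about 29–31 mm off the face. All four clips have closed over them.
- **Cap on the ledge:** each marker stopped against the foot ledge as I slid it down, at about 4–6 N. Both caps then measured at the ledge's inner face (about −65 mm along the slope).
- **Pressing force:** I pressed each marker onto its seat once. The readings at the end of those presses were about 20.6 N for red and 17.5 N for black, so red was slightly over the 10–20 N the clips need. Force was only read when each move ended, so I did not see the peak at the moment of snapping.
- **Other things:** the timer, tape roll and jar look unmoved in the last top picture, and the gripper touches nothing.
- **Disagreements:**
  - The barrels looked about 13–14 mm wide in the pictures and about 15.7 mm in the gripper, against the stated 17 mm.
  - The wrist camera's depth read about 2 mm off, so I measured heights against the rack face in the same picture.

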